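# Wind the cartons through the label scanner

### The arm

A 6-joint arm with a two-finger parallel gripper is mounted at the origin on the work surface. World frame = base frame: x ahead of the robot, y to its left, z up, the work surface at z = 0. Lengths are in m, angles in rad, forces in N, time in s.
With the tool pointing down it reaches from about 0.3 to 0.85 m from the base axis. Payload 4.2 kg.
Tool frame: the origin (TCP) lies at the very end of the fingers, on their centre line; the grasp point (between the pads) lies 19 mm behind it; z points along the fingers, y is the line along which they close (so a half turn about z gives the same grasp; the last joint's range is limited). The gripper opens to 91 mm and grips with 3 to 60 N. Pads are 32 mm wide; open, the fingers measure 118 mm over their backs; the gripper's body (76 mm by 178 mm) begins 60 mm behind the grasp point.
Start: joints at [1.28, 0.32, 1.565, -0, 1.257, -0.02], TCP at [0.154, 0.554, 0.214] pointing down, gripper open.
Joint ranges: [-3.11, 3.11], [-0.84, 2.01], [0.21, 2.61], [-1.34, 4.49], [0.05, 2.63], [-2.56, 2.56]. Speed limits (rad/s): [2.57, 2.57, 3.14, 3.14, 3.14, 3.14].

### API

Orientations are given as [roll, pitch, yaw] about the fixed x, y, z axes, in that order (R = Rz(yaw) Ry(pitch) Rx(roll)).
In Python, from bench import readout, cams, bot gives the robot as it stands.
- The arm moves only by the tool send_rows, never from a script. Its argument "motion" is a list of rows, each an object with "fingers": the closure, from -1 (fully open) to 1 (shut); "xyz": the shift along the tool's x, y, z as a fraction of full scale, a list of three; "rotation": the turn, a rotation vector about the tool's x, y, z as a fraction of full scale, a list of three. A call has 1 to 10 rows; each row is the pose to reach, as a shift and turn from the pose commanded when the call began, along the tool's axes at that moment, turning the shorter way round; what a row does not reach only later rows make up. Full scale, the value 1, is 0.75 m for a shift and 360 degrees for a turn. A row lasts 1/10 s, in which the tool goes at most 50 mm and 8.59 degrees, less where a joint would pass 70% of its speed; a pose out of reach is approached as far as the arm can. A call with a number of a shift or a turn outside -1 to 1 is refused whole. A call with a gripper value outside its range is refused whole. The fingers move at their own pace and stop on an object; "squeeze" is the grip in N (left out, the last holds). Time passes only in rows, so rows that repeat a pose let the fingers close. It gives the time, the measured TCP pose, the force, the opening and the grip force at its end, in the units of the state.
- readout.state(): the state, without advancing time (a new reading comes with each control period).
- cams.camera(name): name is "scene" or "top" or "wrist"; returns the picture (420x560x3 uint8, red, green, blue); there is no depth.
- cams.camera_model(name): a dict with "K" (3x3 intrinsics, pixels), "rvec" (rotation vector, rad) and "tvec" (3), from world to camera coordinates, as OpenCV has them. Camera axes: x right, y down, z forward; pixel columns grow to the right and rows downward; lengths in m; the calibration is good to about 2 mm. A picture is of the moment at which its call begins: read the wrist's pose just before it. camera_model takes no time and is no camera call; for the wrist camera it gives the pose at the moment of the call.
- bot.sign_off(): hands the job in; it is judged then, once.
The state is a dict: "clock": time; "qpos": joint angles; "qvel": joint speeds; "effort": joint torques, N m; "position": TCP position; "ee_rot": TCP orientation; "contact_force": force on the tool from outside, world axes, zero at the start; "ft_torque": the same for the moment, N m; "finger_gap": finger opening in m; "finger_force": force on a finger pad.
Only numpy, scipy, OpenCV 4.12 (cv2) and the standard library are available. Lean on these libraries where they do the work, as an engineer would, in place of code of your own. Each camera call takes 0.05 s, during which the arm holds its last target. There are 200 camera calls.

### The job

Empty the sloped roller lane: take each small carton from its front end and lay it flat in the tray of the hand-cranked slide, beside any that is there already, all on the tray floor. Only when all are loaded, fit the crank fully onto the square shaft and wind the tray under the scanner bridge all the way to its far stop; then take the crank off and lay it back flat, entirely on its rubber mat. Leave the tape roll and the flask alone, and move the tray with the crank only.

Things in the scene. Friction and masses are not known exactly. Their poses are not given: they have to be found in the camera images.
- lane: Fixed sloped roller lane, blue side rails, red stop plate at its low end. Origin on the bench under the inner face of the stop. Rises along its own +x at 14 degrees (0.244 rad); 320 mm long, 68 mm clear between 8 mm rails. Rails stand 10 mm above the deck for the first 110 mm (pick place), 50 mm beyond, so only the front carton can be gripped by its sides. Stop 22 mm above the deck.
- lane_front (a point): Point on the lane's deck at the inner face of the stop, mid width, 60 mm above the bench. Cartons slide down freely to the stop. One resting at the front has its centre 42 mm up the slope from here and 27 mm off the deck, and lies tilted with the slope.
- carton1_center (a point): Centre of small brown carton 1, 84 mm long (its x), 54 mm wide (y) and 54 mm high (z), about 0.22 kg; axes are the carton's. At the start it lies in the lane, long side along the lane.
- carton2_center (a point): Centre of small brown carton 2, 84 mm long (its x), 54 mm wide (y) and 54 mm high (z), about 0.22 kg; axes are the carton's. At the start it lies in the lane, long side along the lane.
- carton3_center (a point): Centre of small brown carton 3, 84 mm long (its x), 54 mm wide (y) and 54 mm high (z), about 0.22 kg; may be absent; axes are the carton's. At the start it lies in the lane, long side along the lane.
- carton4_center (a point): Centre of small brown carton 4, 84 mm long (its x), 54 mm wide (y) and 54 mm high (z), about 0.22 kg; may be absent; axes are the carton's. At the start it already lies in the tray.
- tray_floor (a point): Centre of the floor of the tray on the slide's carriage (moves with it), 46 mm above the bench; x along the travel (towards the scanner bridge), y left, z up. Floor 214 mm (x) by 180 mm (y), rim 11 mm high and 5 mm thick. Room for four flat cartons in two rows of two, long sides along x (for example centres at x +-52, y +-45 mm).
- slide: Fixed base of the slide. Origin on the bench under the tray's centre at the near end of travel; x = travel. The black scanner bridge spans the path at x 130 to 180 mm, underside 125 mm above the bench, top 160 mm (a flat carton tops out at 100 mm, one on end would strike); posts at y +-118 mm. Gearbox with the square shaft at x 20, y -200 mm: grey, 70 mm square, top 70 mm above the bench.
- carriage (a joint): Travel of the tray in m: 0 at the near end, 0.300 at the far stop (starts at 0 to 0.016). Driven by the shaft, 65 mm per turn; too stiff (about 50 N) to be pushed by hand.
- shaft (a joint): Turn of the square shaft in rad, growing clockwise seen from above; clockwise drives the tray away to the far stop, 4.4 to 4.6 turns in all. It stays where it is left; turning takes about 0.6 N m.
- shaft_seat (a point): Centre of the shoulder on which the crank's hub sits when fully on, 74 mm above the bench; turns with the shaft, x and y are square to the shaft's flats, z up. The vertical steel shaft is 20 mm square and stands 36 mm above this point, the last 6 mm tapering to 13 mm square.
- crank: Removable crank, 0.39 kg. Origin at the centre of the hub's underside, in the mouth of its 23 mm square, 37 mm deep socket, which opens down, sides along the crank's x and y. Hub 40 mm square, 44 mm high. Arm 24 mm wide, 12 mm high, underside level with the hub's, runs along +x to 96 mm. Starts lying flat (z up) on the rubber mat, any yaw.
- crank_handle (a point): On the axis of the crank's red hand grip, 80 mm along +x from the hub's axis and 60 mm above the underside. The grip is an upright cylinder 28 mm in diameter that spins freely on its pin, from 14 to 84 mm above the underside.
- mat: Black rubber parking mat for the crank, 180 by 180 by 4 mm thick, fixed on the bench. Origin at the centre of its underside, sides along its x and y.
- tape_roll: Bystander: red tape roll lying flat, 90 mm across, 48 mm high; origin at the centre of its underside.
- flask: Bystander: black flask, 64 mm across, 200 mm high; origin at the centre of its underside.
Not all that is in view belongs to the job. Leave any green look-alike of the crank alone.

How it is judged:
On the way, in this order (a step that is already met when the one before it is completed fails the run):
1. all cartons lie flat in the tray at the near end (x of carton1_center in the frame of tray_floor between -0.08 and 0.08 m and y of carton1_center in the frame of tray_floor between -0.078 and 0.078 m and z of carton1_center in the frame of tray_floor between 0.015 and 0.034 m and x of carton2_center in the frame of tray_floor between -0.08 and 0.08 m and y of carton2_center in the frame of tray_floor between -0.078 and 0.078 m and z of carton2_center in the frame of tray_floor between 0.015 and 0.034 m and x of carton3_center in the frame of tray_floor between -0.08 and 0.08 m and y of carton3_center in the frame of tray_floor between -0.078 and 0.078 m and z of carton3_center in the frame of tray_floor between 0.015 and 0.034 m and x of carton4_center in the frame of tray_floor between -0.08 and 0.08 m and y of carton4_center in the frame of tray_floor between -0.078 and 0.078 m and z of carton4_center in the frame of tray_floor between 0.015 and 0.034 m and value of joint carriage below 0.05 m), for 0.2 s.
2. the crank is fully on the square shaft (horizontal distance between crank and shaft_seat below 0.006 m and z of crank in the frame of shaft_seat between -0.006 and 0.008 m and angle between crank's own z axis and vertical below 0.12 rad and value of joint carriage below 0.05 m), for 0.2 s.
3. the crank has wound the tray half way (horizontal distance between crank and shaft_seat below 0.006 m and z of crank in the frame of shaft_seat between -0.006 and 0.008 m and angle between crank's own z axis and vertical below 0.12 rad and value of joint carriage between 0.15 and 0.28 m), for 0.05 s.
4. the crank has wound the tray to the far stop (horizontal distance between crank and shaft_seat below 0.006 m and z of crank in the frame of shaft_seat between -0.006 and 0.008 m and angle between crank's own z axis and vertical below 0.12 rad and value of joint carriage above 0.292 m), for 0.1 s.
At the end, for the whole second after the job is handed in: The tray is at its far stop (within 8 mm) with every carton lying flat inside it (centre 15 to 34 mm above the floor), and the crank lies flat with hub and hand grip over its mat, all at rest (value of joint carriage above 0.292 m and x of carton1_center in the frame of tray_floor between -0.08 and 0.08 m and y of carton1_center in the frame of tray_floor between -0.078 and 0.078 m and z of carton1_center in the frame of tray_floor between 0.015 and 0.034 m and x of carton2_center in the frame of tray_floor between -0.08 and 0.08 m and y of carton2_center in the frame of tray_floor between -0.078 and 0.078 m and z of carton2_center in the frame of tray_floor between 0.015 and 0.034 m and x of carton3_center in the frame of tray_floor between -0.08 and 0.08 m and y of carton3_center in the frame of tray_floor between -0.078 and 0.078 m and z of carton3_center in the frame of tray_floor between 0.015 and 0.034 m and x of carton4_center in the frame of tray_floor between -0.08 and 0.08 m and y of carton4_center in the frame of tray_floor between -0.078 and 0.078 m and z of carton4_center in the frame of tray_floor between 0.015 and 0.034 m and x of crank in the frame of mat between -0.09 and 0.09 m and y of crank in the frame of mat between -0.09 and 0.09 m and x of crank_handle in the frame of mat between -0.09 and 0.09 m and y of crank_handle in the frame of mat between -0.09 and 0.09 m and height (world z) of crank below 0.012 m and angle between crank's own z axis and vertical below 0.12 rad and linear speed of each of carton1, carton2, carton3, carton4, crank below 0.02 m/s); the robot touches nothing.
It fails at once if a bystander was moved more than 40 mm (distance of any of tape_roll, flask from where it was at the start of the episode above 0.04 m).
It fails at once if the tray was moved without the crank (velocity of joint carriage above 0.015 m/s and distance between crank and shaft_seat above 0.05 m and value of joint carriage above 0.03 m).
Of carton3, carton4 only 1 to 2 are there at a start; the rules pass over those that are not, and their reading is None.
At some moment in a run one of crank may be knocked a few centimetres aside while the robot is not near it.
Once in a run the grip may slacken for a moment while it holds something.
It also fails if it takes over 210 s, if anything falls off the work surface, if the arm or the gripper's body presses on something with over 40 N, if the wrist force passes 120 N, or if a joint passes its speed limit or range.

## Working session

There is one attempt and no reset: what is moved stays moved. The work goes in short steps, Python scripts to look and compute and a tool call to move; the robot and the scene stay as the last step left them, time stands still between calls to the robot, and variables do not carry over. Pictures are saved under pics/ and viewed, at most 16 in all, crops included, and the job is handed in when it is done.

Besides the shell and the picture viewer there is one more tool, called after "Emit:" by a JSON object that holds its "op" and its "data". send_rows: Moves the arm, as the interface text tells. Its arguments: {"type":"object","properties":{"motion":{"type":"array","items":{"type":"object","properties":{"fingers":{"type":"number"},"xyz":{"type":"array","items":{"type":"number"}},"rotation":{"type":"array","items":{"type":"number"}}}}},"squeeze":{"type":"number"}},"required":["motion"]}

```bash
ls; mkdir -p pics; python3 - <<'E'
from bench import readout, cams, bot
import cv2
print(readout.state())
for n in ("scene","top"):
    im=cams.camera(n); cv2.imwrite(f"pics/{n}0.png",im[:,:,::-1]); print(n,cams.camera_model(n))
E
```

```text
pics
{'clock': 0.0, 'qpos': array([ 1.28002192e+00,  3.20277144e-01,  1.56566871e+00, -1.36576146e-05,
        1.25741026e+00, -1.99673577e-02]), 'qvel': array([ 9.00104050e-06, -1.01227486e-03, -1.57099526e-04,  4.44345260e-04,
        2.04286815e-03,  4.15893294e-04]), 'effort': array([-4.85406108e-04, -4.12454259e+01, -2.31976211e+01,  7.28030805e-02,
        4.57289396e-02, -1.44468158e-04]), 'position': array([0.15365721, 0.55356071, 0.21313277]), 'ee_rot': array([-3.13982928e+00, -2.22269760e-05,  2.87078980e+00]), 'contact_force': array([0.43369803, 0.19371339, 0.21609699]), 'ft_torque': array([-0.0055671 ,  0.0441928 ,  0.01838522]), 'finger_force': 0.0, 'finger_gap': 0.09112884430165648}
scene {'K': array([[439.48012571,   0.        , 281.2437251 ],
       [  0.        , 439.48012571, 211.60402249],
       [  0.        ,   0.        ,   1.        ]]), 'rvec': array([ 2.19598238,  1.3804878 , -0.43937265]), 'tvec': array([-0.17294879, -0.25763513,  1.44865415])}
top {'K': array([[473.75043562,   0.        , 277.0032465 ],
       [  0.        , 473.75043562, 210.09002032],
       [  0.        ,   0.        ,   1.        ]]), 'rvec': array([ 2.17047558, -2.19895479,  0.07027312]), 'tvec': array([-0.00843906,  0.45012008,  1.22460534])}
```

View pics/scene0.png

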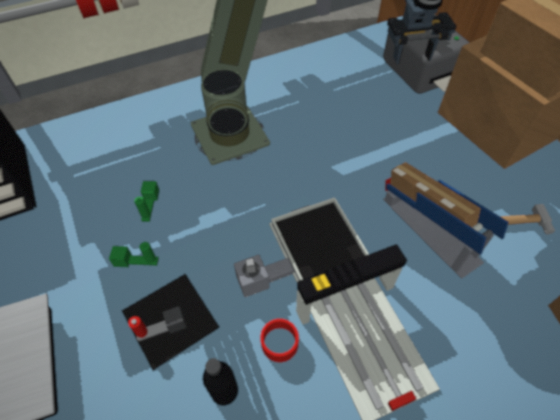

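View pics/top0.png

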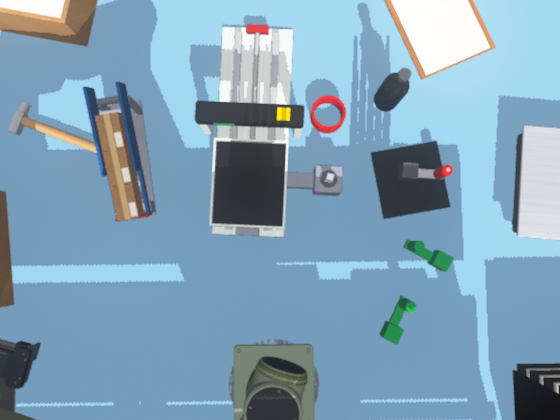

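The scene view shows the lane at about (440,215), the tray (335,240), the gearbox (253,270), the mat with its red-grip crank (170,320), the tape roll (280,340) and the flask (220,380). In the top view these are the lane (125,160), tray (250,185), gearbox (328,180) and mat (410,180).

There are three crank-like things in the top view: a grey crank with a red grip at (410..447,171) on the mat, and two green ones at (428,255) and (398,320). The grey one on the mat fits the description. I'll confirm it in a crop.

```bash
python3 - <<'E'
import cv2,numpy as np
t=cv2.imread("pics/top0.png");s=cv2.imread("pics/scene0.png")
r=lambda im,x,y,w,h:cv2.resize(im[y:y+h,x:x+w],(400,300),interpolation=cv2.INTER_CUBIC)
m=np.vstack([np.hstack([r(t,60,75,200,150),r(t,300,130,160,120)]),np.hstack([r(s,360,140,200,150),r(t,195,125,160,120)])])
cv2.imwrite("pics/m1.png",m)
E
cat > h.py <<'E'
import numpy as np,cv2
from scipy.spatial.transform import Rotation as R
from bench import readout,cams,bot
def ray(m,px):
    px=np.atleast_2d(np.array(px,float)); Rm,_=cv2.Rodrigues(np.array(m["rvec"])); 
    d=np.c_[px,np.ones(len(px))]@np.linalg.inv(m["K"]).T@Rm
    return -Rm.T@np.array(m["tvec"]).ravel(), d
def onz(m,px,z):
    c,d=ray(m,px); return c+d*((z-c[2])/d[:,2])[:,None]
def tri(m1,p1,m2,p2):
    out=[]
    for a,b in zip(np.atleast_2d(p1),np.atleast_2d(p2)):
        P=[]
        for m in(m1,m2):
            Rm,_=cv2.Rodrigues(np.array(m["rvec"])); P.append(m["K"]@np.c_[Rm,np.array(m["tvec"]).ravel()])
        X=cv2.triangulatePoints(P[0],P[1],np.array(a,float),np.array(b,float)).ravel(); out.append(X[:3]/X[3])
    return np.array(out)
def proj(m,X):
    return cv2.projectPoints(np.atleast_2d(np.array(X,float)),m["rvec"],m["tvec"],m["K"],None)[0].reshape(-1,2)
def tcp():
    s=readout.state(); return s["position"],R.from_euler("xyz",s["ee_rot"])
E
```

```text
(no output)
```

View pics/m1.png

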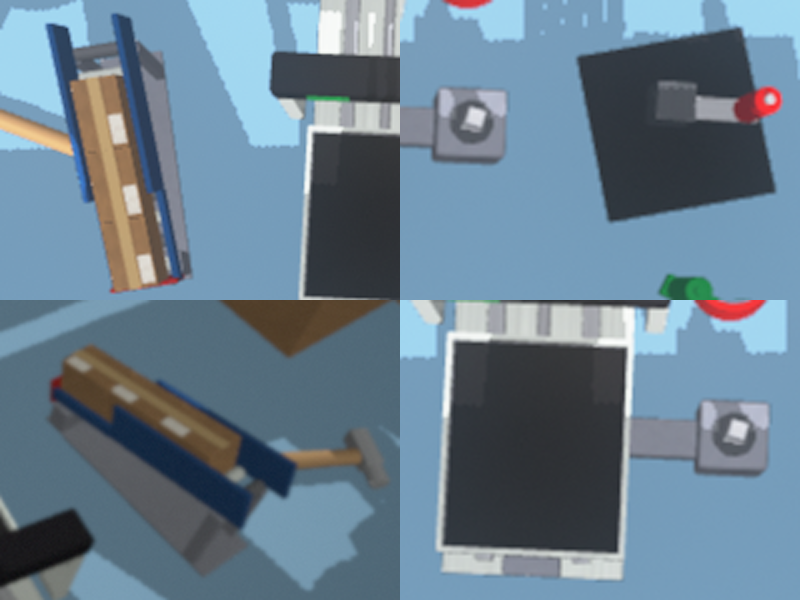

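The crop shows three cartons in the lane, an empty tray (so carton 4 is absent), and a grey crank with a red grip on the mat. The grey crank is the one meant. Now for the measurements.

```bash
python3 - <<'E'
from h import *
np.set_printoptions(precision=4,suppress=True)
t=cv2.imread("pics/top0.png");s=cv2.imread("pics/scene0.png")
mt,ms=cams.camera_model("top"),cams.camera_model("scene")
print("top cam",ray(mt,[0,0])[0],"scene",ray(ms,[0,0])[0])
hsv=cv2.cvtColor(t,cv2.COLOR_BGR2HSV); hs2=cv2.cvtColor(s,cv2.COLOR_BGR2HSV)
def blobs(mask,amin=60):
    n,l,st,c=cv2.connectedComponentsWithStats(mask.astype(np.uint8))
    return [(st[i,:4],st[i,4],c[i],(l==i)) for i in range(1,n) if st[i,4]>amin]
dark=(hsv[...,2]<75)
for b,a,c,m in blobs(dark,1500):
    cnt=max(cv2.findContours(m.astype(np.uint8),0,2)[0],key=cv2.contourArea); r=cv2.minAreaRect(cnt); bx=cv2.boxPoints(r)
    print("dark",b,a,r)
    if 205<c[0]<300 and c[1]>130:
        P=onz(mt,bx,0.05);print(" tray",P[:,:2].tolist(),P.mean(0),np.linalg.norm(P-np.roll(P,1,0),axis=1),np.arctan2(*(P-np.roll(P,1,0))[:,[1,0]].T))
    if 360<c[0]<460: 
        P=onz(mt,bx,0.004);print(" mat",P[:,:2].tolist(),P.mean(0),np.linalg.norm(P-np.roll(P,1,0),axis=1),np.arctan2(*(P-np.roll(P,1,0))[:,[1,0]].T))
red=lambda h:((h[...,0]<8)|(h[...,0]>172))&(h[...,1]>150)&(h[...,2]>90)
for n,h in(("top",hsv),("scene",hs2)):
    for b,a,c,m in blobs(red(h),8): print(n,"red",b,a,c)
    blue=(h[...,0]>105)&(h[...,0]<125)&(h[...,1]>170)
    for b,a,c,m in blobs(blue,60):
        bx=cv2.boxPoints(cv2.minAreaRect(max(cv2.findContours(m.astype(np.uint8),0,2)[0],key=cv2.contourArea))); print(n,"blue",b,a,bx.round(1).tolist())
    br=(h[...,0]>8)&(h[...,0]<22)&(h[...,1]>80)
    for b,a,c,m in blobs(br,400):
        bx=cv2.boxPoints(cv2.minAreaRect(max(cv2.findContours(m.astype(np.uint8),0,2)[0],key=cv2.contourArea))); print(n,"brown",b,a,bx.round(1).tolist())
# rough shaft: montage (470,118)->top crop, scene guess
print("shaft", onz(mt,[300+473/2.5,130+118/2.5],0.11), onz(mt,[300+470/2.5,130+122/2.5],0.07))
print("tri lane stop red / shaft later")
E
```

```text
top cam [ 0.3654 -0.0187  1.2524] scene [ 1.0148 -0.2894  1.0399]
dark [213 142  72  84] 5512 ((248.78662109375, 183.19485473632812), (68.5201644897461, 81.05267333984375), 2.602562189102173)
 tray [[0.419107684823811, 0.14930045623417856], [0.6272884016804996, 0.13907754914902443], [0.6167647558930255, -0.036765538619600496], [0.4089321501354428, -0.024510148251967193]] [0.518  0.0568 0.05  ] [0.1741 0.2084 0.1762 0.2082] [ 1.5123 -0.0491 -1.6306  3.0827]
dark [372 144  77  74] 3761 ((409.87164306640625, 179.3421173095703), (66.64561462402344, 66.16682434082031), 78.95906829833984)
 mat [[0.5997773661206693, -0.26637655842778873], [0.6315153556327778, -0.4401284597137537], [0.45635061361422996, -0.46751024107071215], [0.42512895859982913, -0.29538171987320627]] [ 0.5282 -0.3673  0.004 ] [0.177  0.1766 0.1773 0.1749] [ 0.1646 -1.3901 -2.9865  1.7502]
dark [  0 342  40  78] 1845 ((19.5, 380.5), (77.0, 39.0), 90.0)
dark [513 364  47  56] 2241 ((535.9999389648438, 391.4999694824219), (54.99999237060547, 45.99999237060547), 90.0)
top red [247  25  21   9] 160 [256.9875  28.7625]
top red 
[... 1319 characters left out ...]
 [486.8999938964844, 239.6999969482422], [478.70001220703125, 251.5]]
scene blue [480 209  26  27] 316 [[475.5, 220.5], [483.1000061035156, 208.1999969482422], [507.8999938964844, 223.39999389648438], [500.29998779296875, 235.8000030517578]]
scene brown [377   0  29  22] 463 [[377.0, 0.0], [405.0, 0.0], [405.0, 21.0], [377.0, 21.0]]
scene brown [436   0 124 167] 16258 [[436.0, 0.0], [559.0, 0.0], [559.0, 166.0], [436.0, 166.0]]
scene brown [391 163  89  63] 1694 [[385.8999938964844, 182.0], [399.6000061035156, 159.5], [483.20001220703125, 210.10000610351562], [469.6000061035156, 232.60000610351562]]
shaft [[ 0.5166 -0.5299  0.11  ]] [[ 0.5179 -0.5447  0.07  ]]
tri lane stop red / shaft later
```

```bash
python3 - <<'E'
from h import *
np.set_printoptions(precision=4,suppress=True)
mt,ms=cams.camera_model("top"),cams.camera_model("scene")
print("shaft",onz(mt,[329.2,177.2],.11),"stop red",onz(mt,[144.5,215],.08), "carton ends z.12",onz(mt,[[117.5,221.2],[143.5,215.6]],.114),"far z.17",onz(mt,[[94.6,116.2],[120.7,110.5]],.17))
print("tri stop/ handle",tri(mt,[[445.1,170.8]],ms,[[136.8,326.3]]))
p,r=tcp();w=cams.camera_model("wrist");c,d=ray(w,[280,210]);print("cam in tool",r.inv().apply(c-p),r.inv().apply(d),r.as_matrix())
im=cams.camera("wrist");cv2.imwrite("pics/w0.png",im[:,:,::-1])
E
```

```text
shaft [[ 0.5218 -0.1424  0.11  ]] stop red [[0.4377 0.3144 0.08  ]] carton ends z.12 [[0.4215 0.3698 0.114 ]
 [0.4342 0.3072 0.114 ]] far z.17 [[0.6638 0.4065 0.17  ]
 [0.6764 0.3458 0.17  ]]
tri stop/ handle [[ 0.5415 -0.4389  0.0614]]
cam in tool [ 0.0667  0.0008 -0.1699] [[-0.2387  0.009   0.9711]] [[-0.9636  0.2675 -0.0004]
 [ 0.2675  0.9636 -0.0015]
 [ 0.     -0.0015 -1.    ]]
```

View pics/w0.png

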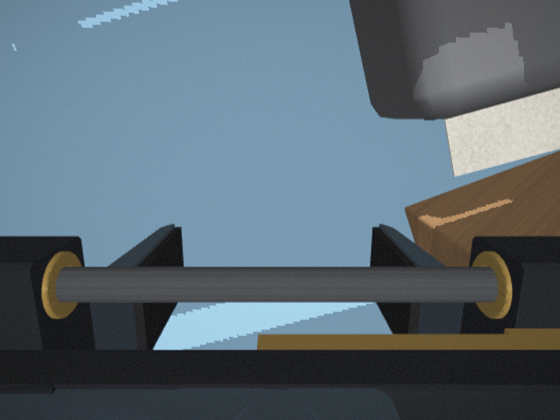

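The wrist view shows the gripper in its lower half (rows over 225) and bare bench above, with boxes to the right. I'll move the camera over the lane's front.

```bash
cat >> h.py <<'E'
def toolR(yaw,tilt=0):
    "tool z down, tool x at yaw; tilt: tool leans so that z gains sin(tilt) along -x of tool"
    x=np.array([np.cos(yaw),np.sin(yaw),0]);z=np.array([0,0,-1.])
    b=R.from_matrix(np.c_[x,np.cross(z,x),z])
    return R.from_rotvec(b.apply([0,-tilt,0]))*b
def plan(pos,Rt,frm=None):
    p,r=frm or tcp(); v=r.inv().apply(np.array(pos)-p)/.75; w=(r.inv()*Rt).as_rotvec()/(2*np.pi)
    n=max(np.linalg.norm(v)*.75/.05,np.linalg.norm(w)*360/8.59)
    print("xyz",v.round(4).tolist(),"rot",w.round(4).tolist(),"rows>=%.1f"%n); return np.array(pos),Rt
E
python3 - <<'E'
from h import *
f=toolR(3.30,.244); print(f.as_matrix()[:,2])
plan([.54,.356,.35],toolR(3.30))
E
```

```text
[ 0.23856135  0.03810916 -0.9703794 ]
xyz [-0.5668, -0.1165, -0.1821] rot [-0.0002, -0.0, -0.0683] rows>=9.1
```

Emit:
{"op": "send_rows", "data": {"motion": [{"xyz":[0,0,-0.067],"rotation":[0,0,-0.01],"fingers":-1},{"xyz":[-0.05,-0.01,-0.12],"rotation":[0,0,-0.02],"fingers":-1},{"xyz":[-0.5668,-0.1165,-0.182],"rotation":[0,0,-0.0683],"fingers":-1},{"xyz":[-0.5668,-0.1165,-0.182],"rotation":[0,0,-0.0683],"fingers":-1},{"xyz":[-0.5668,-0.1165,-0.182],"rotation":[0,0,-0.0683],"fingers":-1},{"xyz":[-0.5668,-0.1165,-0.182],"rotation":[0,0,-0.0683],"fingers":-1},{"xyz":[-0.5668,-0.1165,-0.182],"rotation":[0,0,-0.0683],"fingers":-1},{"xyz":[-0.5668,-0.1165,-0.182],"rotation":[0,0,-0.0683],"fingers":-1},{"xyz":[-0.5668,-0.1165,-0.182],"rotation":[0,0,-0.0683],"fingers":-1},{"xyz":[-0.5668,-0.1165,-0.182],"rotation":[0,0,-0.0683],"fingers":-1}]}}

```text
clock: 1.15
position: [0.5327, 0.3594, 0.3492]
ee_rot: [3.141, -0.0, -2.983]
contact_force: [-0.0, 0.2, -0.7]
finger_gap: 0.091
finger_force: 0.0
```

Emit:
{"op": "send_rows", "data": {"motion": [{"xyz":[0,0,0],"rotation":[0,0,0],"fingers":-1},{"xyz":[0,0,0],"rotation":[0,0,0],"fingers":-1},{"xyz":[0,0,0],"rotation":[0,0,0],"fingers":-1}]}}

```text
clock: 1.45
position: [0.5303, 0.3611, 0.3488]
ee_rot: [3.142, -0.001, -2.983]
contact_force: [-0.3, -0.8, 0.1]
finger_gap: 0.0914
finger_force: 0.0
```

```bash
python3 - <<'E'
from h import *
import pickle
print(tcp()[0], readout.state()["ee_rot"])
w=cams.camera_model("wrist");im=cams.camera("wrist")[:,:,::-1];cv2.imwrite("pics/w1.png",im);pickle.dump(w,open("w1.pkl","wb"))
E
```

```text
[0.53030551 0.3610988  0.34882571] [ 3.14150678e+00 -1.21789069e-03 -2.98250288e+00]
```

View pics/w1.png

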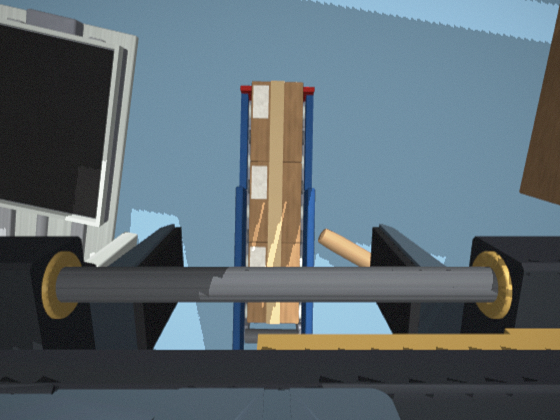

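The wrist view looks down on the lane. The red stop is at row 89 (cols 241–314), the front carton's front top edge is at row 82 (cols 252–303), and the joint between cartons 1 and 2 is at row 162. The tray is at upper left. I'll work out the lane frame and check it against the top view.

```bash
python3 - <<'E'
from h import *
import pickle
np.set_printoptions(precision=4,suppress=True)
w=pickle.load(open("w1.pkl","rb"));im=cv2.imread("pics/w1.png");h=cv2.cvtColor(im,cv2.COLOR_BGR2HSV)
red=((h[...,0]<8)|(h[...,0]>172))&(h[...,1]>150)&(h[...,2]>70); red[150:]=0
ys,xs=np.nonzero(red);print("red",xs.min(),xs.max(),ys.min(),ys.max())
L=xs<xs.min()+8;Rr=xs>xs.max()-8
sp=np.array([[xs.min(),ys[L].mean()],[xs.max()+1,ys[Rr].mean()]]);S=onz(w,sp,.0813);print("stop",S,np.linalg.norm(S[1]-S[0]))
br=((h[...,0]>8)&(h[...,0]<25)&(h[...,1]>60)|(h[...,2]>190)).astype(np.uint8);br[:,:245]=0;br[:,312:]=0;br[220:]=0;br[:80]=0
for y in (100,130,150,175,200):
    x=np.nonzero(br[y])[0]
    print(y,x.min(),x.max())
# edges of top: tilted plane: z=.1124+ (lanex+.013)*tan14
col=br[80:90,260:300];print("front row",[80+np.nonzero(col[:,i])[0].min() for i in range(0,40,8)])
F=onz(w,[[252,82],[304,82]],.1124);B=onz(w,[[250.5,162],[303,162]],.1327);print(F,B,np.linalg.norm(F[1]-F[0]),np.linalg.norm(B[1]-B[0]))
bl=(h[...,0]>105)&(h[...,0]<125)&(h[...,1]>170)
for y in (110,140,170): 
    x=np.nonzero(bl[y,200:350])[0]+200; print(y,"blue",x.min(),x.max(),np.diff(x).max())
mt=cams.camera_model("top")
print("tri corners",tri(w,[[304,82],[252,82]],mt,[[117.5,221.2],[143.5,215.6]]))
mid=lambda y,a,b,z:onz(w,[[(a+b)/2,y]],z)[0]
# tray outer/inner edges here
d=(h[...,2]<75).astype(np.uint8);d[:,150:]=0;d[222:]=0
c=max(cv2.findContours(d,0,2)[0],key=cv2.contourArea);print("tray approx",cv2.approxPolyDP(c,5,True).reshape(-1,2).tolist())
E
```

```text
red 241 313 86 100
stop [[0.4385 0.3067 0.0813]
 [0.4267 0.3879 0.0813]] 0.08211858318319107
100 251 302
130 251 301
150 251 301
175 250 301
200 250 300
front row [np.int64(82), np.int64(82), np.int64(81), np.int64(82), np.int64(82)]
[[0.4316 0.3202 0.1124]
 [0.423  0.3736 0.1124]] [[0.5116 0.3316 0.1327]
 [0.503  0.3854 0.1327]] 0.05407959740019456 0.054493648298894234
110 blue 243 311 60
140 blue 241 310 61
170 blue 241 310 59
tri corners [[0.422  0.3741 0.1015]
 [0.4333 0.3164 0.0854]]
tray approx [[0, 25], [0, 198], [94, 217], [113, 51]]
```

```bash
python3 - <<'E'
from h import *
T=toolR(3.289,.244);z=T.as_matrix()[:,2];c=np.array([.4738,.3537,.0964]);print(z)
plan(c-z*.11,T)
plan(c+z*.012,T,(c-z*.11,T))
E
```

```text
[ 0.23896611  0.03548273 -0.9703794 ]
xyz [0.1109, 0.0022, 0.1947] rot [0.0003, -0.039, 0.002] rows>=3.4
xyz [0.0, -0.0, 0.1627] rot [0.0, 0.0, 0.0] rows>=2.4
```

Emit:
{"op": "send_rows", "data": {"motion": [{"xyz":[0.111,0.002,0.06],"rotation":[0,-0.02,0.002],"fingers":-1},{"xyz":[0.111,0.002,0.12],"rotation":[0,-0.039,0.002],"fingers":-1},{"xyz":[0.111,0.002,0.195],"rotation":[0,-0.039,0.002],"fingers":-1},{"xyz":[0.111,0.002,0.195],"rotation":[0,-0.039,0.002],"fingers":-1},{"xyz":[0.111,0.002,0.195],"rotation":[0,-0.039,0.002],"fingers":-1},{"xyz":[0.111,0.002,0.195],"rotation":[0,-0.039,0.002],"fingers":-1},{"xyz":[0.111,0.002,0.195],"rotation":[0,-0.039,0.002],"fingers":-1}]}}

```text
clock: 2.2
position: [0.4509, 0.3511, 0.2064]
ee_rot: [3.136, 0.251, -2.996]
contact_force: [0.4, 0.3, -0.0]
finger_gap: 0.0912
finger_force: 0.0
```

```bash
python3 - <<'E'
from h import *
import pickle
np.set_printoptions(precision=4,suppress=True)
print(tcp()[0],readout.state()["ee_rot"])
w=cams.camera_model("wrist");im=cams.camera("wrist")[:,:,::-1];cv2.imwrite("pics/w2.png",im);pickle.dump(w,open("w2.pkl","wb"))
T=toolR(3.289,.244);z=T.as_matrix()[:,2];c=np.array([.4738,.3537,.0964])
plan(c+z*.012,T)
print("expected corners",proj(w,[[.4316,.3202,.1124],[.423,.3736,.1124]]))
E
```

```text
[0.4509 0.3511 0.2064] [ 3.1364  0.2509 -2.9964]
xyz [0.0068, -0.0016, 0.1656] rot [0.0007, 0.0011, -0.0004] rows>=2.5
expected corners [[233.6132 149.6445]
 [313.1124 148.6077]]
```

View pics/w2.png

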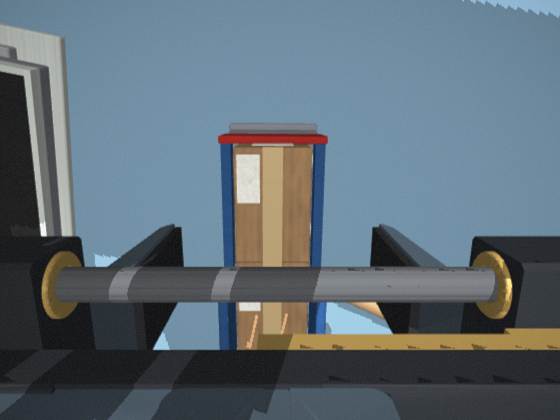

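The front carton's top corners are at (234,146) and (312,146), within 3 px of where the first view put them, so position and height agree. Descend and grip.

Emit:
{"op": "send_rows", "data": {"motion": [{"xyz":[0.006,-0.001,0.06],"rotation":[0,0,0],"fingers":-1},{"xyz":[0.006,-0.001,0.12],"rotation":[0,0,0],"fingers":-1},{"xyz":[0.006,-0.001,0.163],"rotation":[0,0,0],"fingers":-1},{"xyz":[0.006,-0.001,0.163],"rotation":[0,0,0],"fingers":-1},{"xyz":[0.006,-0.001,0.163],"rotation":[0,0,0],"fingers":-1},{"xyz":[0.006,-0.001,0.163],"rotation":[0,0,0],"fingers":1},{"xyz":[0.006,-0.001,0.163],"rotation":[0,0,0],"fingers":1},{"xyz":[0.006,-0.001,0.163],"rotation":[0,0,0],"fingers":1},{"xyz":[0.006,-0.001,0.163],"rotation":[0,0,0],"fingers":1},{"xyz":[0.006,-0.001,0.163],"rotation":[0,0,0],"fingers":1}], "squeeze": 30}}

```text
clock: 3.25
position: [0.4739, 0.3522, 0.0838]
ee_rot: [3.14, 0.246, -2.996]
contact_force: [0.0, -2.7, 2.7]
finger_gap: 0.0542
finger_force: 4.5
```

```bash
python3 - <<'E'
from h import *
import pickle
np.set_printoptions(precision=4,suppress=True)
w=pickle.load(open("w1.pkl","rb"));mt=cams.camera_model("top")
print("tray fl tri",tri(w,[[113,51]],mt,[[213,222.5]]),onz(w,[[113,51],[94,217],[0,25]],.046))
p,r=tcp();print(p,readout.state()["ee_rot"])
A=p-.13*r.as_matrix()[:,2]; T=toolR(3.0875)
tray=np.array([.518,.057,0]);u=np.array([np.cos(-.054),np.sin(-.054),0]);v=np.array([-u[1],u[0],0])
for x,y in((-.05,.045),(-.05,-.045),(.05,-.045)): print("slot",tray+u*x+v*y)
plan(A,r)
t=tray+u*.05-v*.045
plan(t+[0,0,.20],T,(A,r))
plan(t+[0,0,.063],T,(t+[0,0,.2],T))
E
```

```text
tray fl tri [[0.4182 0.1486 0.0497]] [[0.4179 0.147  0.046 ]
 [0.6266 0.1339 0.046 ]
 [0.4105 0.0148 0.046 ]]
[0.4739 0.3522 0.0838] [ 3.1397  0.2457 -2.996 ]
slot [0.4705 0.1046 0.    ]
slot [0.4656 0.0148 0.    ]
slot [0.5655 0.0094 0.    ]
xyz [-0.0, 0.0, -0.1733] rot [0.0, 0.0, 0.0] rows>=2.6
xyz [-0.0906, -0.4698, 0.0354] rot [0.0042, 0.0389, 0.0317] rows>=7.2
xyz [0.0, 0.0, 0.1827] rot [0.0, 0.0, 0.0] rows>=2.7
```

Emit:
{"op": "send_rows", "data": {"motion": [{"xyz":[0,0,0],"rotation":[0,0,0],"fingers":1},{"xyz":[0,0,0],"rotation":[0,0,0],"fingers":1},{"xyz":[0,0,-0.03],"rotation":[0,0,0],"fingers":1},{"xyz":[0,0,-0.08],"rotation":[0,0,0],"fingers":1},{"xyz":[0,0,-0.13],"rotation":[0,0,0],"fingers":1},{"xyz":[0,0,-0.173],"rotation":[0,0,0],"fingers":1},{"xyz":[0,0,-0.173],"rotation":[0,0,0],"fingers":1},{"xyz":[0,0,-0.173],"rotation":[0,0,0],"fingers":1}], "squeeze": 30}}

```text
clock: 4.05
position: [0.4422, 0.3471, 0.2082]
ee_rot: [3.14, 0.244, -2.996]
contact_force: [-1.3, -0.3, -3.1]
finger_gap: 0.0539
finger_force: 30.0
```

Emit:
{"op": "send_rows", "data": {"motion": [{"xyz":[-0.0906,-0.47,0.0354],"rotation":[0.004,0.039,0.032],"fingers":1},{"xyz":[-0.0906,-0.47,0.0354],"rotation":[0.004,0.039,0.032],"fingers":1},{"xyz":[-0.0906,-0.47,0.0354],"rotation":[0.004,0.039,0.032],"fingers":1},{"xyz":[-0.0906,-0.47,0.0354],"rotation":[0.004,0.039,0.032],"fingers":1},{"xyz":[-0.0906,-0.47,0.0354],"rotation":[0.004,0.039,0.032],"fingers":1},{"xyz":[-0.0906,-0.47,0.0354],"rotation":[0.004,0.039,0.032],"fingers":1},{"xyz":[-0.0906,-0.47,0.0354],"rotation":[0.004,0.039,0.032],"fingers":1},{"xyz":[-0.0906,-0.47,0.0354],"rotation":[0.004,0.039,0.032],"fingers":1},{"xyz":[-0.0906,-0.47,0.0354],"rotation":[0.004,0.039,0.032],"fingers":1},{"xyz":[-0.0906,-0.47,0.0354],"rotation":[0.004,0.039,0.032],"fingers":1}]}}

```text
clock: 5.05
position: [0.5646, 0.0099, 0.1975]
ee_rot: [3.14, -0.005, 3.085]
contact_force: [-0.9, 0.1, -2.3]
finger_gap: 0.054
finger_force: 30.0
```

```bash
python3 - <<'E'
from h import *
plan([.5655,.0094,.063],toolR(3.0875)); print(readout.state()["ee_rot"],readout.state()["finger_gap"])
E
```

```text
xyz [-0.0021, -0.001, 0.1793] rot [0.0003, -0.0008, -0.0004] rows>=2.7
[ 3.13976014 -0.00482081  3.08517063] 0.05396133616577484
```

Emit:
{"op": "send_rows", "data": {"motion": [{"xyz":[-0.002,-0.001,0.06],"rotation":[0,0,0],"fingers":1},{"xyz":[-0.002,-0.001,0.12],"rotation":[0,0,0],"fingers":1},{"xyz":[-0.002,-0.001,0.155],"rotation":[0,0,0],"fingers":1},{"xyz":[-0.002,-0.001,0.179],"rotation":[0,0,0],"fingers":1},{"xyz":[-0.002,-0.001,0.179],"rotation":[0,0,0],"fingers":1},{"xyz":[-0.002,-0.001,0.179],"rotation":[0,0,0],"fingers":1},{"xyz":[-0.002,-0.001,0.179],"rotation":[0,0,0],"fingers":-0.5},{"xyz":[-0.002,-0.001,0.179],"rotation":[0,0,0],"fingers":-0.5},{"xyz":[-0.002,-0.001,0.179],"rotation":[0,0,0],"fingers":-0.5},{"xyz":[-0.002,-0.001,0.179],"rotation":[0,0,0],"fingers":-0.5}]}}

```text
clock: 6.05
position: [0.5674, 0.0085, 0.0659]
ee_rot: [3.14, 0.001, 3.085]
contact_force: [-0.0, -0.1, -0.2]
finger_gap: 0.0682
finger_force: 0.0
```

```bash
python3 - <<'E'
from h import *
p,r=tcp();s=readout.state();print(p,s["finger_gap"],s["contact_force"])
T=toolR(3.289,.244);z=T.as_matrix()[:,2];c=np.array([.4738,.3537,.0964])
A=p+[0,0,.14]
plan(A,r); plan(c-z*.11,T,(A,r))
E
```

```text
[0.56739256 0.00849066 0.0659199 ] 0.0681830676319757 [-0.04545977 -0.07598231 -0.22066818]
xyz [-0.0001, 0.0002, -0.1867] rot [0.0, 0.0, 0.0] rows>=2.8
xyz [0.1852, 0.4454, 0.0041] rot [-0.0038, -0.0386, -0.0323] rows>=7.2
```

Emit:
{"op": "send_rows", "data": {"motion": [{"xyz":[0,0,-0.06],"rotation":[0,0,0],"fingers":-0.5},{"xyz":[0,0,-0.12],"rotation":[0,0,0],"fingers":-0.5},{"xyz":[0,0,-0.187],"rotation":[0,0,0],"fingers":-1},{"xyz":[0,0,-0.187],"rotation":[0,0,0],"fingers":-1}]}}

```text
clock: 6.45
position: [0.5712, 0.0082, 0.2132]
ee_rot: [3.14, 0.014, 3.085]
contact_force: [0.6, -0.1, 0.1]
finger_gap: 0.0818
finger_force: 0.0
```

Emit:
{"op": "send_rows", "data": {"motion": [{"xyz":[0.185,0.445,0],"rotation":[-0.004,-0.039,-0.032],"fingers":-1},{"xyz":[0.185,0.445,0],"rotation":[-0.004,-0.039,-0.032],"fingers":-1},{"xyz":[0.185,0.445,0],"rotation":[-0.004,-0.039,-0.032],"fingers":-1},{"xyz":[0.185,0.445,0],"rotation":[-0.004,-0.039,-0.032],"fingers":-1},{"xyz":[0.185,0.445,0],"rotation":[-0.004,-0.039,-0.032],"fingers":-1},{"xyz":[0.185,0.445,0],"rotation":[-0.004,-0.039,-0.032],"fingers":-1},{"xyz":[0.185,0.445,0],"rotation":[-0.004,-0.039,-0.032],"fingers":-1},{"xyz":[0.185,0.445,0],"rotation":[-0.004,-0.039,-0.032],"fingers":-1},{"xyz":[0.185,0.445,0],"rotation":[-0.004,-0.039,-0.032],"fingers":-1},{"xyz":[0.185,0.445,0],"rotation":[-0.004,-0.039,-0.032],"fingers":-1}]}}

```text
clock: 7.45
position: [0.4473, 0.3483, 0.2053]
ee_rot: [3.141, 0.244, -2.996]
contact_force: [-0.1, -0.4, 0.3]
finger_gap: 0.0914
finger_force: 0.0
```

```bash
python3 - <<'E'
from h import *
im=cams.camera("wrist")[:,:,::-1];t=cams.camera("top")[:,:,::-1]
T=toolR(3.289,.244);z=T.as_matrix()[:,2];c=np.array([.4738,.3537,.0964])
p,r=tcp();print(p);plan(c+z*.012,T)
cv2.imwrite("pics/m2.png",np.vstack([cv2.resize(im[90:300],(560,210)),cv2.resize(t[90:250,60:340],(560,320),interpolation=cv2.INTER_CUBIC)]))
E
```

```text
[0.44776324 0.34765924 0.20567385]
xyz [0.0009, 0.0029, 0.166] rot [0.0, 0.0001, -0.0006] rows>=2.5
```

View pics/m2.png

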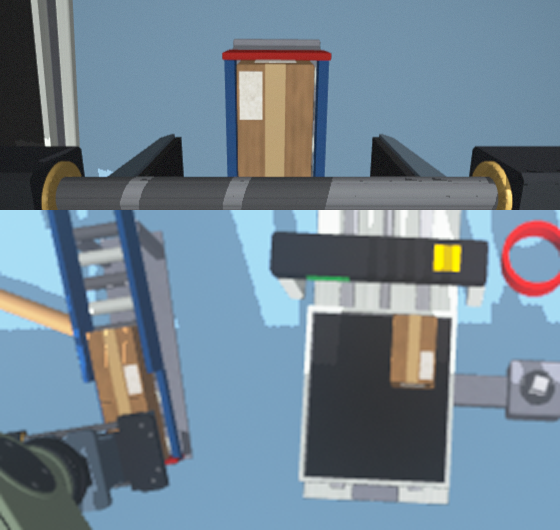

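Carton 1 lies flat in the tray's far right corner, at montage (413,350). The next carton is at the stop, with its front edge at row 61 of the crop. Pick it.

Emit:
{"op": "send_rows", "data": {"motion": [{"xyz":[0.001,0.002,0.06],"rotation":[0,0,0],"fingers":-1},{"xyz":[0.001,0.002,0.12],"rotation":[0,0,0],"fingers":-1},{"xyz":[0.001,0.002,0.165],"rotation":[0,0,0],"fingers":-1},{"xyz":[0.001,0.002,0.165],"rotation":[0,0,0],"fingers":-1},{"xyz":[0.001,0.002,0.165],"rotation":[0,0,0],"fingers":1},{"xyz":[0.001,0.002,0.165],"rotation":[0,0,0],"fingers":1},{"xyz":[0.001,0.002,0.165],"rotation":[0,0,0],"fingers":1},{"xyz":[0.001,0.002,0.165],"rotation":[0,0,0],"fingers":1},{"xyz":[0.001,0.002,0.165],"rotation":[0,0,0],"fingers":1},{"xyz":[0.001,0.002,0.165],"rotation":[0,0,0],"fingers":1}], "squeeze": 30}}

```text
clock: 8.55
position: [0.4763, 0.3555, 0.0868]
ee_rot: [3.139, 0.247, -2.996]
contact_force: [-1.2, -2.4, 6.4]
finger_gap: 0.0539
finger_force: 30.0
```

Emit:
{"op": "send_rows", "data": {"motion": [{"xyz":[0,0,0],"rotation":[0,0,0],"fingers":1},{"xyz":[0,0,0],"rotation":[0,0,0],"fingers":1},{"xyz":[0,0,-0.03],"rotation":[0,0,0],"fingers":1},{"xyz":[0,0,-0.08],"rotation":[0,0,0],"fingers":1},{"xyz":[0,0,-0.13],"rotation":[0,0,0],"fingers":1},{"xyz":[0,0,-0.173],"rotation":[0,0,0],"fingers":1},{"xyz":[0,0,-0.173],"rotation":[0,0,0],"fingers":1},{"xyz":[0,0,-0.173],"rotation":[0,0,0],"fingers":1}]}}

```text
clock: 9.35
position: [0.4443, 0.3504, 0.2107]
ee_rot: [3.14, 0.244, -2.996]
contact_force: [-0.5, -0.9, -3.1]
finger_gap: 0.0536
finger_force: 30.0
```

```bash
python3 - <<'E'
from h import *
p,r=tcp();s=readout.state();print(p,s["finger_gap"],s["finger_force"])
plan([.4656,.0148,.20],toolR(3.0875))
E
```

```text
[0.44425193 0.35035757 0.21073832] 0.05364124931278842 29.99200075864792
xyz [0.0392, -0.4468, 0.0043] rot [0.0041, 0.0387, 0.0317] rows>=6.7
```

Emit:
{"op": "send_rows", "data": {"motion": [{"xyz":[0.039,-0.447,0.004],"rotation":[0.004,0.039,0.032],"fingers":1},{"xyz":[0.039,-0.447,0.004],"rotation":[0.004,0.039,0.032],"fingers":1},{"xyz":[0.039,-0.447,0.004],"rotation":[0.004,0.039,0.032],"fingers":1},{"xyz":[0.039,-0.447,0.004],"rotation":[0.004,0.039,0.032],"fingers":1},{"xyz":[0.039,-0.447,0.004],"rotation":[0.004,0.039,0.032],"fingers":1},{"xyz":[0.039,-0.447,0.004],"rotation":[0.004,0.039,0.032],"fingers":1},{"xyz":[0.039,-0.447,0.004],"rotation":[0.004,0.039,0.032],"fingers":1},{"xyz":[0.039,-0.447,0.004],"rotation":[0.004,0.039,0.032],"fingers":1},{"xyz":[0.039,-0.447,0.004],"rotation":[0.004,0.039,0.032],"fingers":1},{"xyz":[0.039,-0.447,0.004],"rotation":[0.004,0.039,0.032],"fingers":1}]}}

```text
clock: 10.35
position: [0.4657, 0.0156, 0.1996]
ee_rot: [3.14, -0.004, 3.086]
contact_force: [0.2, 0.7, -3.3]
finger_gap: 0.054
finger_force: 30.0
```

```bash
python3 - <<'E'
from h import *
plan([.4656,.0148,.063],toolR(3.0875)); print(readout.state()["ee_rot"],readout.state()["finger_gap"])
E
```

```text
xyz [-0.0006, -0.0013, 0.1821] rot [0.0002, -0.0006, -0.0003] rows>=2.7
[ 3.1400848  -0.00375336  3.085883  ] 0.05404642780179841
```

Emit:
{"op": "send_rows", "data": {"motion": [{"xyz":[0,-0.001,0.06],"rotation":[0,0,0],"fingers":1},{"xyz":[0,-0.001,0.12],"rotation":[0,0,0],"fingers":1},{"xyz":[0,-0.001,0.155],"rotation":[0,0,0],"fingers":1},{"xyz":[0,-0.001,0.181],"rotation":[0,0,0],"fingers":1},{"xyz":[0,-0.001,0.181],"rotation":[0,0,0],"fingers":1},{"xyz":[0,-0.001,0.181],"rotation":[0,0,0],"fingers":1},{"xyz":[0,-0.001,0.181],"rotation":[0,0,0],"fingers":-0.5},{"xyz":[0,-0.001,0.181],"rotation":[0,0,0],"fingers":-0.5},{"xyz":[0,-0.001,0.181],"rotation":[0,0,0],"fingers":-0.5},{"xyz":[0,-0.001,0.181],"rotation":[0,0,0],"fingers":-0.5}]}}

```text
clock: 11.35
position: [0.4665, 0.0143, 0.0658]
ee_rot: [3.14, 0.0, 3.085]
contact_force: [-0.3, 0.0, -0.1]
finger_gap: 0.0684
finger_force: 0.0
```

Emit:
{"op": "send_rows", "data": {"motion": [{"xyz":[0,0,-0.06],"rotation":[0,0,0],"fingers":-0.5},{"xyz":[0,0,-0.12],"rotation":[0,0,0],"fingers":-0.5},{"xyz":[0,0,-0.187],"rotation":[0,0,0],"fingers":-1},{"xyz":[0,0,-0.187],"rotation":[0,0,0],"fingers":-1}]}}

```text
clock: 11.75
position: [0.4705, 0.014, 0.2123]
ee_rot: [3.14, 0.014, 3.085]
contact_force: [0.5, 0.3, 0.1]
finger_gap: 0.0816
finger_force: 0.0
```

```bash
python3 - <<'E'
from h import *
p,r=tcp();s=readout.state();print(p,s["finger_gap"])
T=toolR(3.289,.244);z=T.as_matrix()[:,2];c=np.array([.4738,.3537,.0964])
plan(c-z*.11,T)
E
```

```text
[0.47045124 0.0140065  0.21230866] 0.08161117902330374
xyz [0.0559, 0.4453, 0.0124] rot [-0.0039, -0.0365, -0.0323] rows>=6.7
```

Emit:
{"op": "send_rows", "data": {"motion": [{"xyz":[0.054,0.446,0.006],"rotation":[-0.004,-0.039,-0.032],"fingers":-1},{"xyz":[0.054,0.446,0.006],"rotation":[-0.004,-0.039,-0.032],"fingers":-1},{"xyz":[0.054,0.446,0.006],"rotation":[-0.004,-0.039,-0.032],"fingers":-1},{"xyz":[0.054,0.446,0.006],"rotation":[-0.004,-0.039,-0.032],"fingers":-1},{"xyz":[0.054,0.446,0.006],"rotation":[-0.004,-0.039,-0.032],"fingers":-1},{"xyz":[0.054,0.446,0.006],"rotation":[-0.004,-0.039,-0.032],"fingers":-1},{"xyz":[0.054,0.446,0.006],"rotation":[-0.004,-0.039,-0.032],"fingers":-1},{"xyz":[0.054,0.446,0.006],"rotation":[-0.004,-0.039,-0.032],"fingers":-1},{"xyz":[0.054,0.446,0.006],"rotation":[-0.004,-0.039,-0.032],"fingers":-1},{"xyz":[0.054,0.446,0.006],"rotation":[-0.004,-0.039,-0.032],"fingers":-1}]}}

```text
clock: 12.75
position: [0.4443, 0.3491, 0.2009]
ee_rot: [3.141, 0.244, -2.997]
contact_force: [0.4, -0.8, -0.0]
finger_gap: 0.091
finger_force: 0.0
```

```bash
python3 - <<'E'
from h import *
im=cams.camera("wrist")[:,:,::-1];h=cv2.cvtColor(im,cv2.COLOR_BGR2HSV)
br=(h[...,0]>8)&(h[...,0]<25)&(h[...,1]>60);br[:,:225]=0;br[:,322:]=0;br[225:]=0
ys,xs=np.nonzero(br);print("carton px",xs.min(),xs.max(),ys.min(),ys.max(),len(xs))
T=toolR(3.289,.244);z=T.as_matrix()[:,2];c=np.array([.4738,.3537,.0964])
p,r=tcp();print(p);plan(c+z*.012,T)
E
```

```text
carton px 233 311 156 224 3974
[0.44450918 0.34886044 0.20108741]
xyz [-0.0046, 0.0006, 0.161] rot [0.0, 0.0001, -0.0005] rows>=2.4
```

Carton 3 is at the stop (front edge at row 156, cols 233–311). Pick it.

Emit:
{"op": "send_rows", "data": {"motion": [{"xyz":[-0.004,0.001,0.06],"rotation":[0,0,0],"fingers":-1},{"xyz":[-0.004,0.001,0.12],"rotation":[0,0,0],"fingers":-1},{"xyz":[-0.004,0.001,0.16],"rotation":[0,0,0],"fingers":-1},{"xyz":[-0.004,0.001,0.16],"rotation":[0,0,0],"fingers":-1},{"xyz":[-0.004,0.001,0.16],"rotation":[0,0,0],"fingers":1},{"xyz":[-0.004,0.001,0.16],"rotation":[0,0,0],"fingers":1},{"xyz":[-0.004,0.001,0.16],"rotation":[0,0,0],"fingers":1},{"xyz":[-0.004,0.001,0.16],"rotation":[0,0,0],"fingers":1},{"xyz":[-0.004,0.001,0.16],"rotation":[0,0,0],"fingers":1},{"xyz":[-0.004,0.001,0.16],"rotation":[0,0,0],"fingers":1}], "squeeze": 30}}

```text
clock: 13.8
position: [0.4763, 0.3561, 0.0867]
ee_rot: [3.14, 0.246, -2.996]
contact_force: [-1.8, -2.2, 4.9]
finger_gap: 0.0541
finger_force: 30.0
```

Emit:
{"op": "send_rows", "data": {"motion": [{"xyz":[0,0,0],"rotation":[0,0,0],"fingers":1},{"xyz":[0,0,0],"rotation":[0,0,0],"fingers":1},{"xyz":[0,0,-0.03],"rotation":[0,0,0],"fingers":1},{"xyz":[0,0,-0.08],"rotation":[0,0,0],"fingers":1},{"xyz":[0,0,-0.13],"rotation":[0,0,0],"fingers":1},{"xyz":[0,0,-0.173],"rotation":[0,0,0],"fingers":1},{"xyz":[0,0,-0.173],"rotation":[0,0,0],"fingers":1},{"xyz":[0,0,-0.173],"rotation":[0,0,0],"fingers":1}]}}

```text
clock: 14.6
position: [0.4444, 0.3509, 0.2108]
ee_rot: [3.14, 0.244, -2.996]
contact_force: [-0.1, 0.1, -3.3]
finger_gap: 0.0532
finger_force: 30.0
```

```bash
python3 - <<'E'
from h import *
p,r=tcp();s=readout.state();print(p,s["finger_gap"],s["finger_force"])
plan([.4705,.1046,.20],toolR(3.0875))
E
```

```text
[0.4444306  0.35092024 0.21076079] 0.053172674968550146 29.997282922267914
xyz [0.0164, -0.33, 0.0102] rot [0.0041, 0.0387, 0.0317] rows>=5.0
```

Emit:
{"op": "send_rows", "data": {"motion": [{"xyz":[0.016,-0.33,0.01],"rotation":[0.004,0.039,0.032],"fingers":1},{"xyz":[0.016,-0.33,0.01],"rotation":[0.004,0.039,0.032],"fingers":1},{"xyz":[0.016,-0.33,0.01],"rotation":[0.004,0.039,0.032],"fingers":1},{"xyz":[0.016,-0.33,0.01],"rotation":[0.004,0.039,0.032],"fingers":1},{"xyz":[0.016,-0.33,0.01],"rotation":[0.004,0.039,0.032],"fingers":1},{"xyz":[0.016,-0.33,0.01],"rotation":[0.004,0.039,0.032],"fingers":1},{"xyz":[0.016,-0.33,0.01],"rotation":[0.004,0.039,0.032],"fingers":1},{"xyz":[0.016,-0.33,0.01],"rotation":[0.004,0.039,0.032],"fingers":1},{"xyz":[0.016,-0.33,0.01],"rotation":[0.004,0.039,0.032],"fingers":1},{"xyz":[0.016,-0.33,0.01],"rotation":[0.004,0.039,0.032],"fingers":1}]}}

```text
clock: 15.6
position: [0.4711, 0.106, 0.2006]
ee_rot: [3.141, -0.002, 3.087]
contact_force: [-0.7, 0.4, -2.8]
finger_gap: 0.0536
finger_force: 30.0
```

```bash
python3 - <<'E'
from h import *
plan([.4705,.1046,.063],toolR(3.0875)); print(tcp()[0],readout.state()["ee_rot"],readout.state()["finger_gap"])
E
```

```text
xyz [0.0004, -0.0021, 0.1835] rot [0.0002, -0.0003, -0.0] rows>=2.8
[0.47107869 0.10597897 0.20061201] [ 3.14051799e+00 -1.63840905e-03  3.08746256e+00] 0.05356479597019288
```

Emit:
{"op": "send_rows", "data": {"motion": [{"xyz":[0,-0.002,0.06],"rotation":[0,0,0],"fingers":1},{"xyz":[0,-0.002,0.12],"rotation":[0,0,0],"fingers":1},{"xyz":[0,-0.002,0.155],"rotation":[0,0,0],"fingers":1},{"xyz":[0,-0.002,0.182],"rotation":[0,0,0],"fingers":1},{"xyz":[0,-0.002,0.182],"rotation":[0,0,0],"fingers":1},{"xyz":[0,-0.002,0.182],"rotation":[0,0,0],"fingers":1},{"xyz":[0,-0.002,0.182],"rotation":[0,0,0],"fingers":-0.5},{"xyz":[0,-0.002,0.182],"rotation":[0,0,0],"fingers":-0.5},{"xyz":[0,-0.002,0.182],"rotation":[0,0,0],"fingers":-0.5},{"xyz":[0,-0.002,0.182],"rotation":[0,0,0],"fingers":-0.5}]}}

```text
clock: 16.6
position: [0.4715, 0.1036, 0.0651]
ee_rot: [3.14, 0.0, 3.085]
contact_force: [-0.3, 0.2, -0.2]
finger_gap: 0.0679
finger_force: 0.0
```

Emit:
{"op": "send_rows", "data": {"motion": [{"xyz":[0,0,-0.06],"rotation":[0,0,0],"fingers":-0.5},{"xyz":[0,0,-0.12],"rotation":[0,0,0],"fingers":-0.5},{"xyz":[0,0,-0.187],"rotation":[0,0,0],"fingers":-1},{"xyz":[0,0,-0.3],"rotation":[0,0,0],"fingers":-1},{"xyz":[0,0,-0.38],"rotation":[0,0,0],"fingers":-1},{"xyz":[0,0,-0.38],"rotation":[0,0,0],"fingers":-1},{"xyz":[0,0,-0.38],"rotation":[0,0,0],"fingers":-1}]}}

```text
clock: 17.3
position: [0.4738, 0.1036, 0.3564]
ee_rot: [3.137, 0.013, 3.085]
contact_force: [0.7, -0.1, -0.5]
finger_gap: 0.0912
finger_force: 0.0
```

```bash
python3 - <<'E'
from h import *
np.set_printoptions(precision=4,suppress=True)
t=np.ascontiguousarray(cams.camera("top")[:,:,::-1]);cv2.imwrite("pics/top1.png",t);mt=cams.camera_model("top")
h=cv2.cvtColor(t,cv2.COLOR_BGR2HSV)
print("hub",onz(mt,[[410.5,171.5]],.05),"handle top", onz(mt,[[446,170]],.085))
red=((h[...,0]<8)|(h[...,0]>172))&(h[...,1]>150)&(h[...,2]>90); n,l,st,c=cv2.connectedComponentsWithStats(red.astype(np.uint8))
print([(c[i].round(1).tolist(),int(st[i,4])) for i in range(1,n) if st[i,4]>20])
p,r=tcp();print(p,readout.state()["qpos"])
for yaw in (0.9,): plan([.47,-.20,.33],toolR(yaw))
cv2.imwrite("pics/m3.png",cv2.resize(t[100:250,80:480],(800,300),interpolation=cv2.INTER_CUBIC))
E
```

```text
hub [[ 0.5419 -0.3568  0.05  ]] handle top [[ 0.5393 -0.435   0.085 ]]
[([257.0, 28.8], 160), ([327.4, 113.2], 454), ([445.2, 170.7], 85), ([122.5, 218.3], 22)]
[0.4725 0.1034 0.3529] [ 0.1906  0.1107  1.4955  0.0014  1.5284 -1.3239]
xyz [-0.0192, -0.4041, 0.0294] rot [0.0014, 0.0001, 0.3478] rows>=14.6
```

View pics/m3.png

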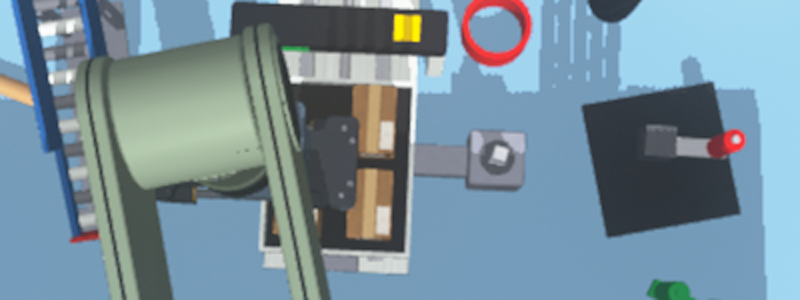

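All three cartons lie in the tray and the lane is empty. Next I'll look closely at the shaft and the crank from above.

```bash
python3 - <<'E'
from h import *
plan([.522,-.24,.33],toolR(1.54))
E
```

```text
xyz [-0.0914, -0.4535, 0.0297] rot [0.0012, 0.0004, 0.2459] rows>=10.3
```

Emit:
{"op": "send_rows", "data": {"motion": [{"xyz":[-0.09,-0.453,0.03],"rotation":[0,0,0.246],"fingers":-1},{"xyz":[-0.09,-0.453,0.03],"rotation":[0,0,0.246],"fingers":-1},{"xyz":[-0.09,-0.453,0.03],"rotation":[0,0,0.246],"fingers":-1},{"xyz":[-0.09,-0.453,0.03],"rotation":[0,0,0.246],"fingers":-1},{"xyz":[-0.09,-0.453,0.03],"rotation":[0,0,0.246],"fingers":-1},{"xyz":[-0.09,-0.453,0.03],"rotation":[0,0,0.246],"fingers":-1},{"xyz":[-0.09,-0.453,0.03],"rotation":[0,0,0.246],"fingers":-1},{"xyz":[-0.09,-0.453,0.03],"rotation":[0,0,0.246],"fingers":-1},{"xyz":[-0.09,-0.453,0.03],"rotation":[0,0,0.246],"fingers":-1},{"xyz":[-0.09,-0.453,0.03],"rotation":[0,0,0.246],"fingers":-1}]}}

```text
clock: 18.35
position: [0.5188, -0.2402, 0.3242]
ee_rot: [-3.137, -0.003, 1.578]
contact_force: [-0.1, 0.9, -0.3]
finger_gap: 0.0913
finger_force: 0.0
```

```bash
python3 - <<'E'
from h import *
plan([.522,-.24,.33],toolR(1.54))
E
```

```text
xyz [0.0002, 0.0042, -0.0077] rot [-0.0007, -0.0005, 0.006] rows>=0.3
```

Emit:
{"op": "send_rows", "data": {"motion": [{"xyz":[0,0.004,-0.007],"rotation":[0,0,0.006],"fingers":-1},{"xyz":[0,0.004,-0.007],"rotation":[0,0,0.006],"fingers":-1},{"xyz":[0,0.004,-0.007],"rotation":[0,0,0.006],"fingers":-1},{"xyz":[0,0.004,-0.007],"rotation":[0,0,0.006],"fingers":-1}]}}

```text
clock: 18.75
position: [0.5223, -0.2396, 0.3309]
ee_rot: [-3.139, -0.002, 1.548]
contact_force: [1.0, -0.7, -0.6]
finger_gap: 0.0915
finger_force: 0.0
```

```bash
python3 - <<'E'
from h import *
import pickle
print(tcp()[0]);w=cams.camera_model("wrist");im=cams.camera("wrist")[:,:,::-1];cv2.imwrite("pics/w3.png",im);pickle.dump(w,open("w3.pkl","wb"))
E
```

```text
[ 0.5222619  -0.23958341  0.33091399]
```

Emit:
{"op": "send_rows", "data": {"motion": [{"xyz":[-0.267,-0.027,0],"rotation":[0,0,0],"fingers":-1},{"xyz":[-0.267,-0.027,0],"rotation":[0,0,0],"fingers":-1},{"xyz":[-0.267,-0.027,0],"rotation":[0,0,0],"fingers":-1},{"xyz":[-0.267,-0.027,0],"rotation":[0,0,0],"fingers":-1},{"xyz":[-0.267,-0.027,0],"rotation":[0,0,0],"fingers":-1},{"xyz":[-0.267,-0.027,0],"rotation":[0,0,0],"fingers":-1},{"xyz":[-0.267,-0.027,0],"rotation":[0,0,0],"fingers":-1},{"xyz":[-0.267,-0.027,0],"rotation":[0,0,0],"fingers":-1}]}}

```text
clock: 19.6
position: [0.4982, -0.4381, 0.332]
ee_rot: [-3.141, -0.001, 1.549]
contact_force: [0.2, -0.2, -0.2]
finger_gap: 0.091
finger_force: 0.0
```

```bash
python3 - <<'E'
from h import *
import pickle
print(tcp()[0],readout.state()["ee_rot"]);w=cams.camera_model("wrist");im=cams.camera("wrist")[:,:,::-1];cv2.imwrite("pics/w4.png",im);pickle.dump(w,open("w4.pkl","wb"))
a=cv2.imread("pics/w3.png")[:235];cv2.imwrite("pics/m4.png",np.vstack([a,im[:300]]))
E
```

```text
[ 0.49817923 -0.43805602  0.33202571] [-3.14100963e+00 -1.18157015e-03  1.54948322e+00]
```

View pics/m4.png

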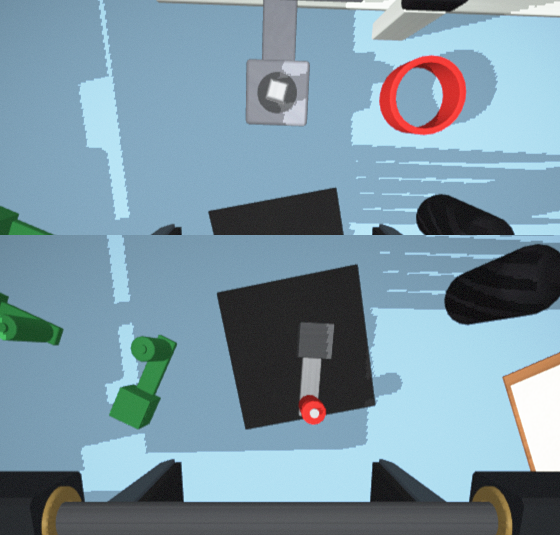

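The upper picture shows the shaft's bright square top at (277,91) on the gearbox, with the tape roll at (422,95). In the lower one the crank lies on the mat: hub (316,341), red grip (313,410), and the green look-alikes are to the left at (145,385) and (30,325). Now to measure the shaft and the crank.

```bash
python3 - <<'E'
from h import *
import pickle
np.set_printoptions(precision=4,suppress=True)
w3,w4=[pickle.load(open(f"w{i}.pkl","rb")) for i in(3,4)];a,b=[cv2.imread(f"pics/w{i}.png") for i in(3,4)];mt=cams.camera_model("top");t=cv2.imread("pics/top1.png")
def comp(mask,near):
    n,l,st,c=cv2.connectedComponentsWithStats(mask.astype(np.uint8)); k=1+np.argmin(np.linalg.norm(c[1:]-near,axis=1)+1e3*(st[1:,4]<20)); m=(l==k).astype(np.uint8)
    ct=max(cv2.findContours(m,0,2)[0],key=cv2.contourArea); r=cv2.minAreaRect(ct); return c[k],st[k,4],r,cv2.boxPoints(r)
def quad(name,m,bx,z):
    P=onz(m,bx,z);e=P-np.roll(P,1,0);print(name,P.mean(0),"sides",np.linalg.norm(e,axis=1),"yaw%90deg",np.degrees(np.arctan2(e[:,1],e[:,0]))%90)
g=cv2.cvtColor(a,cv2.COLOR_BGR2GRAY);print(g[85:98,268:288:2])
m=np.zeros_like(g,bool);m[75:108,262:294]=g[75:108,262:294]>190
c,s,r,bx=comp(m,[277,91]);print("shaft px",c,s);quad("shafttop",w3,bx,.11)
h=cv2.cvtColor(t,cv2.COLOR_BGR2GRAY);mm=np.zeros_like(h,bool);mm[165:190,318:340]=h[165:190,318:340]>200
ct,s2,_,_=comp(mm,[329,177]);print("top px",ct,s2,"tri",tri(w3,[c],mt,[ct]))
hs=cv2.cvtColor(b,cv2.COLOR_BGR2HSV)
dark=(hs[...,2]<55);dark[:, :200]=0;dark[:,390:]=0;dark[200:]=0
c,s,r,bx=comp(dark,[290,110]);quad("mat",w4,bx,.004)
gray=(hs[...,2]>58)&(hs[...,2]<110)&(hs[...,1]<60);gray[:80]=0;gray[130:]=0;gray[:,:290]=0;gray[:,340:]=0
c,s,r,bx=comp(gray,[316,106]);print("hub px",c,s,r);
for z in(.04,.048):quad("hub",w4,bx,z)
red=((hs[...,0]<8)|(hs[...,0]>172))&(hs[...,1]>120)&(hs[...,2]>80);red[230:]=0
c,s,r,bx=comp(red,[313,175]);print("red",c,s,r)
hi=(hs[...,1]<90)&(hs[...,2]>180);hi[:165]=0;hi[185:]=0;hi[:,:300]=0;hi[:,326:]=0
cw,sw,_,_=comp(hi,[313,177]);print("pin px",cw,sw,onz(w4,[cw],.088))
ht=cv2.cvtColor(t,cv2.COLOR_BGR2HSV);gt=(ht[...,2]>58)&(ht[...,2]<125)&(ht[...,1]<80);z=np.zeros_like(gt);z[160:182,400:421]=gt[160:182,400:421]
cc,ss,rr,_=comp(z,[410,171]);print("hub top px",cc,ss)
for y in range(84,130,3): print(y,hs[y,292:342:3,2])
E
```

```text
[[107 202 239 236 235 235 239 239 236 194]
 [120 213 239 234 235 238 240 238 237 177]
 [132 222 238 235 234 238 238 238 237 145]
 [149 228 239 233 235 239 239 239 235 137]
 [159 236 237 234 235 239 238 240 230 126]
 [170 241 238 234 234 238 238 240 221 122]
 [182 238 238 235 235 239 238 239 208 110]
 [195 238 236 234 237 240 238 239 198 108]
 [209 239 236 234 237 240 238 238 189  94]
 [221 239 238 235 239 240 240 237 166  90]
 [220 233 232 236 239 240 239 234 141  90]
 [186 209 225 231 241 239 239 231 132  89]
 [148 171 193 210 231 235 239 223 122  87]]
shaft px [276.6381  89.8794] 257
shafttop [ 0.5236 -0.1442  0.11  ] sides [0.0158 0.0157 0.0156 0.0158] yaw%90deg [73.434  71.8429 73.5776 72.3883]
top px [329.8621 176.3448] 29 tri [[ 0.5238 -0.1441  0.1101]]
mat [ 0.5302 -0.3673  0.004 ] sides [0.179  0.1764 0.1763 0.1919] yaw%90deg [ 8.8045  9.3572 13.8351 10.325 ]
hub px [313.2206 105.2177] 1038 ((315.7154846191406, 107.90608215332031), (34.636268615722656, 41.57403564453125), 3.012787342071533)
hub [ 0.5464 -0.3596  0.04  ] sides [0.0422 0.0481 0.0411 0.0482] yaw%90deg [85.894  8
[... 780 characters left out ...]
5  83  86  84 119 118  38  35  38]
105 [ 42  38  51  86  88  92  91  89  88  90  89  88 120 120  33  36  37]
108 [ 37  39  53  86  87  88  87  87  87  88  88  88 104 121  35  41  41]
111 [ 36  39  58  85  86  87  91  90  84  84  84  89 120 119  42  37  37]
114 [ 38  41  57  87  88  89  92  85  87  88  87  88 120 119  37  44  36]
117 [ 42  41  60  88  88  86  88  86  88  86  88  83 114 112  34  36  37]
120 [ 41  40  71  88  89  86  88  84  86  88  89  85 117  84  37  40  36]
123 [ 41  36  34  41 173 167 143 135 127 122  63  73  97  59  35  42  38]
126 [ 44  42  39  44 184 183 177 179 178 176  42  39  39  38  43  36  36]
129 [ 43  36  43  54 183 179 174 179 175 178  34  38  34  39  40  38  37]
```

```bash
python3 - <<'E'
from h import *
import pickle
np.set_printoptions(precision=4,suppress=True)
w4=pickle.load(open("w4.pkl","rb"));mt=cams.camera_model("top")
H=onz(w4,[[315.3,104.5]],.048)[0];print(H,"tri",tri(w4,[[315.3,104.5]],mt,[[409.5,170.5]]))
T=toolR(1.505);P=np.array([H[0],H[1],.14]);plan(P,T);plan([H[0],H[1],.016],T,(P,T))
E
```

```text
[ 0.5451 -0.3556  0.048 ] tri [[ 0.5453 -0.3555  0.0456]]
xyz [0.111, 0.0603, 0.2562] rot [-0.0001, -0.0001, 0.0071] rows>=4.3
xyz [0.0, 0.0, 0.1653] rot [0.0, 0.0, 0.0] rows>=2.5
```

Emit:
{"op": "send_rows", "data": {"motion": [{"xyz":[0.111,0.06,0.1],"rotation":[0,0,0.007],"fingers":-1},{"xyz":[0.111,0.06,0.256],"rotation":[0,0,0.007],"fingers":-1},{"xyz":[0.111,0.06,0.256],"rotation":[0,0,0.007],"fingers":-1},{"xyz":[0.111,0.06,0.256],"rotation":[0,0,0.007],"fingers":-1},{"xyz":[0.111,0.06,0.256],"rotation":[0,0,0.007],"fingers":-1},{"xyz":[0.111,0.06,0.256],"rotation":[0,0,0.007],"fingers":-1},{"xyz":[0.111,0.06,0.256],"rotation":[0,0,0.007],"fingers":-1},{"xyz":[0.111,0.06,0.256],"rotation":[0,0,0.007],"fingers":-1}]}}

```text
clock: 20.45
position: [0.5456, -0.358, 0.1421]
ee_rot: [3.139, 0.001, 1.504]
contact_force: [-0.2, -0.5, 0.5]
finger_gap: 0.0915
finger_force: 0.0
```

```bash
python3 - <<'E'
from h import *
print(tcp()[0],readout.state()["ee_rot"]);plan([.5452,-.3556,.016],toolR(1.505))
t=cams.camera("top");h=cv2.cvtColor(t,cv2.COLOR_RGB2HSV)
red=((h[...,0]<8)|(h[...,0]>172))&(h[...,1]>150)&(h[...,2]>90);ys,xs=np.nonzero(red[140:240,380:480]);print("red grip px",xs.mean()+380,ys.mean()+140)
E
```

```text
[ 0.54558487 -0.35798804  0.14212911] [3.13876487e+00 1.43399062e-03 1.50384628e+00]
xyz [0.0034, -0.0012, 0.1682] rot [0.0004, 0.0002, -0.0002] rows>=2.5
red grip px nan nan<stdin>:4: RuntimeWarning: Mean of empty slice.
  ret = ret.dtype.type(ret / rcount)
```

Emit:
{"op": "send_rows", "data": {"motion": [{"xyz":[0.003,-0.001,0.06],"rotation":[0,0,0],"fingers":-1},{"xyz":[0.003,-0.001,0.11],"rotation":[0,0,0],"fingers":-1},{"xyz":[0.003,-0.001,0.145],"rotation":[0,0,0],"fingers":-1},{"xyz":[0.003,-0.001,0.168],"rotation":[0,0,0],"fingers":-1},{"xyz":[0.003,-0.001,0.168],"rotation":[0,0,0],"fingers":-1},{"xyz":[0.003,-0.001,0.168],"rotation":[0,0,0],"fingers":1},{"xyz":[0.003,-0.001,0.168],"rotation":[0,0,0],"fingers":1},{"xyz":[0.003,-0.001,0.168],"rotation":[0,0,0],"fingers":1},{"xyz":[0.003,-0.001,0.168],"rotation":[0,0,0],"fingers":1},{"xyz":[0.003,-0.001,0.168],"rotation":[0,0,0],"fingers":1}], "squeeze": 50}}

```text
clock: 21.5
position: [0.544, -0.3548, 0.0142]
ee_rot: [-3.141, -0.001, 1.504]
contact_force: [-0.3, 0.2, -0.0]
finger_gap: 0.0536
finger_force: 0.0
```

Emit:
{"op": "send_rows", "data": {"motion": [{"xyz":[0,0,0],"rotation":[0,0,0],"fingers":1},{"xyz":[0,0,0],"rotation":[0,0,0],"fingers":1},{"xyz":[0,0,0],"rotation":[0,0,0],"fingers":1}]}}

```text
clock: 21.8
position: [0.5442, -0.3547, 0.0138]
ee_rot: [-3.141, -0.001, 1.504]
contact_force: [1.5, 0.4, 0.9]
finger_gap: 0.0399
finger_force: 49.9
```

```bash
python3 - <<'E'
from h import *
s=readout.state();print(s["position"],s["ee_rot"],s["finger_gap"],s["finger_force"],s["contact_force"])
E
```

```text
[ 0.54424651 -0.35465055  0.01375935] [-3.14144300e+00 -9.51481376e-04  1.50371177e+00] 0.03987500064334097 49.88342486321926 [1.49633391 0.40490696 0.94446104]
```

```bash
python3 - <<'E'
from h import *
p,r=tcp();A=p+[0,0,.15];plan(A,r);plan([.5241,-.1432,.160],toolR(1.271),(A,r))
E
```

```text
xyz [0.0002, -0.0, -0.2] rot [0.0, 0.0, 0.0] rows>=3.0
xyz [0.2795, -0.0457, 0.0053] rot [-0.0, -0.0001, 0.037] rows>=4.2
```

Emit:
{"op": "send_rows", "data": {"motion": [{"xyz":[0,0,-0.03],"rotation":[0,0,0],"fingers":1},{"xyz":[0,0,-0.07],"rotation":[0,0,0],"fingers":1},{"xyz":[0,0,-0.11],"rotation":[0,0,0],"fingers":1},{"xyz":[0,0,-0.15],"rotation":[0,0,0],"fingers":1},{"xyz":[0,0,-0.2],"rotation":[0,0,0],"fingers":1},{"xyz":[0,0,-0.2],"rotation":[0,0,0],"fingers":1}]}}

```text
clock: 22.4
position: [0.546, -0.3564, 0.1685]
ee_rot: [3.135, 0.004, 1.504]
contact_force: [0.6, -1.2, -3.1]
finger_gap: 0.04
finger_force: 49.9
```

Emit:
{"op": "send_rows", "data": {"motion": [{"xyz":[0.08,-0.012,0],"rotation":[0,0,0.015],"fingers":1},{"xyz":[0.13,-0.02,0],"rotation":[0,0,0.03],"fingers":1},{"xyz":[0.18,-0.03,0],"rotation":[0,0,0.037],"fingers":1},{"xyz":[0.23,-0.04,0],"rotation":[0,0,0.037],"fingers":1},{"xyz":[0.28,-0.046,0],"rotation":[0,0,0.037],"fingers":1},{"xyz":[0.28,-0.046,0],"rotation":[0,0,0.037],"fingers":1},{"xyz":[0.28,-0.046,0],"rotation":[0,0,0.037],"fingers":1},{"xyz":[0.28,-0.046,0],"rotation":[0,0,0.037],"fingers":1},{"xyz":[0.28,-0.046,0],"rotation":[0,0,0.037],"fingers":1}]}}

```text
clock: 23.3
position: [0.5234, -0.144, 0.1632]
ee_rot: [-3.139, -0.001, 1.27]
contact_force: [0.6, -1.0, -4.2]
finger_gap: 0.04
finger_force: 49.9
```

```bash
python3 - <<'E'
from h import *
s=readout.state();print(s["position"],s["ee_rot"],s["finger_gap"],s["finger_force"],s["contact_force"])
plan([.5241,-.1432,.128],toolR(1.271));plan([.5241,-.1432,.084],toolR(1.271))
cv2.imwrite("pics/w5.png",cams.camera("wrist")[:,:,::-1])
s=np.ascontiguousarray(cams.camera("scene")[180:340,150:350,::-1]);cv2.imwrite("pics/s5.png",cv2.resize(s,(800,600),interpolation=cv2.INTER_CUBIC))
E
```

```text
[ 0.52339156 -0.14396048  0.16316678] [-3.13928713e+00 -5.54152079e-04  1.26987648e+00] 0.04000958621893237 49.88236427307129 [ 0.57312723 -0.99948193 -4.23171627]
xyz [0.0012, 0.0007, 0.0469] rot [-0.0004, -0.0001, -0.0002] rows>=0.7
xyz [0.0012, 0.0008, 0.1056] rot [-0.0004, -0.0001, -0.0002] rows>=1.6
```

View pics/s5.png

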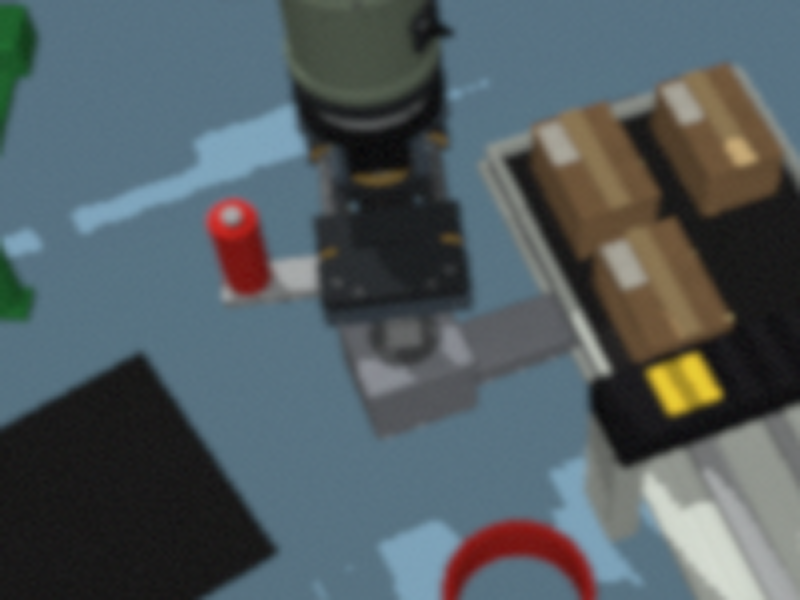

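The scene view shows the crank held level over the gearbox at about (400,330), with its red grip at (240,250) and three flat cartons in the tray. Lower it onto the shaft.

Emit:
{"op": "send_rows", "data": {"motion": [{"xyz":[0.001,0.001,0.04],"rotation":[0,0,0],"fingers":1},{"xyz":[0.001,0.001,0.052],"rotation":[0,0,0],"fingers":1},{"xyz":[0.001,0.001,0.064],"rotation":[0,0,0],"fingers":1},{"xyz":[0.001,0.001,0.076],"rotation":[0,0,0],"fingers":1}]}}

```text
clock: 23.8
position: [0.5248, -0.1428, 0.1067]
ee_rot: [-3.141, -0.001, 1.271]
contact_force: [0.6, -0.5, -4.3]
finger_gap: 0.0395
finger_force: 49.9
```

Emit:
{"op": "send_rows", "data": {"motion": [{"xyz":[0,0,0.01],"rotation":[0,0,0],"fingers":1},{"xyz":[0,0,0.02],"rotation":[0,0,0],"fingers":1},{"xyz":[0,0,0.03],"rotation":[0,0,0],"fingers":1},{"xyz":[0,0,0.03],"rotation":[0,0,0],"fingers":1}]}}

```text
clock: 24.2
position: [0.5245, -0.1424, 0.0841]
ee_rot: [-3.14, -0.001, 1.271]
contact_force: [0.5, 0.5, -3.2]
finger_gap: 0.0401
finger_force: 49.9
```

```bash
python3 - <<'E'
from h import *
s=readout.state();print(s["position"],s["ee_rot"],s["finger_gap"],s["finger_force"],s["contact_force"],s["ft_torque"])
E
```

```text
[ 0.52454482 -0.14235697  0.08407596] [-3.14031066e+00 -8.39597016e-04  1.27131664e+00] 0.04014941619110505 49.93982082232833 [ 0.47841059  0.51754613 -3.23464724] [-0.00488076  0.06965467  0.02603543]
```

The crank is seated: underside at 0.074 m and no side load. Release, rise, and go over to the grip.

Emit:
{"op": "send_rows", "data": {"motion": [{"xyz":[0,0,0.001],"rotation":[0,0,0],"fingers":-1},{"xyz":[0,0,0.001],"rotation":[0,0,0],"fingers":-1},{"xyz":[0,0,0.001],"rotation":[0,0,0],"fingers":-1},{"xyz":[0,0,0.001],"rotation":[0,0,0],"fingers":-1},{"xyz":[0,0,-0.05],"rotation":[0,0,0],"fingers":-1},{"xyz":[0,0,-0.11],"rotation":[0,0,0],"fingers":-1},{"xyz":[0,0,-0.16],"rotation":[0,0,0],"fingers":-1},{"xyz":[0,0,-0.16],"rotation":[0,0,0],"fingers":-1},{"xyz":[0,0,-0.16],"rotation":[0,0,0],"fingers":-1}]}}

```text
clock: 25.1
position: [0.5248, -0.1426, 0.2052]
ee_rot: [3.141, -0.001, 1.271]
contact_force: [-0.1, 0.2, 0.1]
finger_gap: 0.0913
finger_force: 0.0
```

```bash
python3 - <<'E'
from h import *
s=readout.state();print(s["position"],s["finger_gap"])
cv2.imwrite("pics/w6.png",cams.camera("wrist")[:,:,::-1]);ms=cams.camera_model("scene");mt=cams.camera_model("top")
def red(n,box):
    im=cams.camera(n);h=cv2.cvtColor(im,cv2.COLOR_RGB2HSV);m=((h[...,0]<8)|(h[...,0]>172))&(h[...,1]>150)&(h[...,2]>90)
    k,l,st,c=cv2.connectedComponentsWithStats(m.astype(np.uint8));return [(c[i].round(1).tolist(),st[i].tolist()) for i in range(1,k) if st[i,4]>30]
print(red("scene",0));print(red("top",0));g=[[.5001,-.2205,.123],[.5238,-.1441,.118]];print(proj(ms,g),proj(mt,g))
plan([.5001,-.2205,.20],toolR(1.271));plan([.5001,-.2205,.12],toolR(1.271))
E
```

```text
[ 0.5247508  -0.14260612  0.205199  ] 0.09129801183256593
[([86.0, 5.3], [77, 0, 19, 14, 188]), ([107.6, 2.9], [100, 0, 17, 8, 105]), ([397.3, 177.8], [387, 170, 20, 15, 143]), ([214.6, 264.5], [207, 253, 15, 22, 175]), ([279.3, 339.1], [261, 319, 37, 43, 632]), ([401.6, 400.3], [389, 392, 26, 18, 222])]
[([257.2, 28.6], [247, 25, 21, 9, 166]), ([320.5, 108.3], [311, 96, 30, 34, 229]), ([364.0, 185.3], [357, 179, 16, 13, 123]), ([132.6, 216.7], [116, 214, 33, 7, 62])]
[[214.93372547 262.53877304]
 [248.8692117  259.12961107]] [[362.57494936 185.02606369]
 [330.25463193 175.92823429]]
xyz [-0.109, 0.0009, 0.0036] rot [-0.0007, -0.0001, 0.0] rows>=1.6
xyz [-0.109, 0.0014, 0.1103] rot [-0.0007, -0.0001, 0.0] rows>=2.3
```

The red grip is seen at scene (215,264) and top (364,185), within 2 px of prediction. Grip it.

Emit:
{"op": "send_rows", "data": {"motion": [{"xyz":[-0.06,0.001,0],"rotation":[0,0,0],"fingers":-1},{"xyz":[-0.109,0.001,0.003],"rotation":[0,0,0],"fingers":-1},{"xyz":[-0.109,0.001,0.003],"rotation":[0,0,0],"fingers":-1},{"xyz":[-0.109,0.001,0.06],"rotation":[0,0,0],"fingers":-1},{"xyz":[-0.109,0.001,0.11],"rotation":[0,0,0],"fingers":-1},{"xyz":[-0.109,0.001,0.11],"rotation":[0,0,0],"fingers":-1},{"xyz":[-0.109,0.001,0.11],"rotation":[0,0,0],"fingers":-1},{"xyz":[-0.109,0.001,0.11],"rotation":[0,0,0],"fingers":1},{"xyz":[-0.109,0.001,0.11],"rotation":[0,0,0],"fingers":1},{"xyz":[-0.109,0.001,0.11],"rotation":[0,0,0],"fingers":1}], "squeeze": 35}}

```text
clock: 26.25
position: [0.5019, -0.221, 0.1233]
ee_rot: [3.14, -0.0, 1.271]
contact_force: [-0.0, -0.7, 0.3]
finger_gap: 0.0702
finger_force: 0.0
```

Emit:
{"op": "send_rows", "data": {"motion": [{"xyz":[0,0,0],"rotation":[0,0,0],"fingers":1},{"xyz":[0,0,0],"rotation":[0,0,0],"fingers":1},{"xyz":[0,0,0],"rotation":[0,0,0],"fingers":1},{"xyz":[0,0,0],"rotation":[0,0,0],"fingers":1}]}}

```text
clock: 26.65
position: [0.501, -0.2208, 0.1218]
ee_rot: [-3.14, -0.001, 1.271]
contact_force: [-0.5, 0.2, -0.6]
finger_gap: 0.0383
finger_force: 0.0
```

```bash
python3 - <<'E'
from h import *
np.set_printoptions(precision=4,suppress=True)
p,r=tcp();s=readout.state();print(p,s["ee_rot"],s["finger_gap"],s["finger_force"],s["contact_force"])
o=np.array([.5238,-.1441]);d=p[:2]-o;print(np.linalg.norm(d),np.degrees(np.arctan2(d[1],d[0])))
a0=np.arctan2(d[1],d[0])
for k in range(1,10):
    a=a0-np.radians(20*k);q=np.r_[o+.08*np.array([np.cos(a),np.sin(a)]),p[2]];print(k,(r.inv().apply(q-p)/.75).round(3).tolist())
E
```

```text
[ 0.501  -0.2208  0.1218] [-3.1403 -0.0009  1.2712] 0.03832052862127116 0.0 [-0.5287  0.1683 -0.5655]
0.07996198555427199 -106.54545537341656
1 [0.006, -0.037, 0.0]
2 [0.024, -0.069, 0.0]
3 [0.052, -0.093, 0.0]
4 [0.087, -0.106, 0.0]
5 [0.124, -0.106, 0.0]
6 [0.159, -0.094, 0.0]
7 [0.188, -0.071, 0.0]
8 [0.206, -0.039, 0.0]
9 [0.213, -0.002, 0.0]
```

Emit:
{"op": "send_rows", "data": {"motion": [{"xyz":[0,0,0],"rotation":[0,0,0],"fingers":1},{"xyz":[0,0,0],"rotation":[0,0,0],"fingers":1},{"xyz":[0,0,0],"rotation":[0,0,0],"fingers":1}]}}

```text
clock: 26.95
position: [0.501, -0.2207, 0.1217]
ee_rot: [-3.14, -0.001, 1.271]
contact_force: [1.0, -0.8, -0.3]
finger_gap: 0.0272
finger_force: 35.0
```

Emit:
{"op": "send_rows", "data": {"motion": [{"xyz":[0.002,-0.018,0],"rotation":[0,0,0],"fingers":1},{"xyz":[0.006,-0.037,0],"rotation":[0,0,0],"fingers":1},{"xyz":[0.024,-0.069,0],"rotation":[0,0,0],"fingers":1},{"xyz":[0.052,-0.093,0],"rotation":[0,0,0],"fingers":1},{"xyz":[0.087,-0.106,0],"rotation":[0,0,0],"fingers":1},{"xyz":[0.124,-0.106,0],"rotation":[0,0,0],"fingers":1},{"xyz":[0.159,-0.094,0],"rotation":[0,0,0],"fingers":1},{"xyz":[0.188,-0.071,0],"rotation":[0,0,0],"fingers":1},{"xyz":[0.206,-0.039,0],"rotation":[0,0,0],"fingers":1},{"xyz":[0.213,-0.002,0],"rotation":[0,0,0],"fingers":1}]}}

```text
clock: 27.95
position: [0.5447, -0.0623, 0.1231]
ee_rot: [-3.132, -0.007, 1.271]
contact_force: [-5.3, 8.4, 8.1]
finger_gap: 0.0271
finger_force: 35.0
```

```bash
cat > ck.py <<'E'
from h import *
np.set_printoptions(precision=4,suppress=True)
s=readout.state();p=s["position"];d=p[:2]-[.5238,-.1441];print("t",s["clock"],p,"r",np.linalg.norm(d),"ang",np.degrees(np.arctan2(d[1],d[0])),"gap",s["finger_gap"],s["finger_force"],s["contact_force"],s["ee_rot"])
E
python3 ck.py
```

```text
t 27.95 [ 0.5447 -0.0623  0.1231] r 0.08442309695766236 ang 75.6553894060783 gap 0.027090309239968732 34.98737812042236 [-5.3291  8.3878  8.1447] [-3.1324 -0.0074  1.2705]
```

Emit:
{"op": "send_rows", "data": {"motion": [{"xyz":[-0.002,0.018,0],"rotation":[0,0,0],"fingers":1},{"xyz":[-0.006,0.037,0],"rotation":[0,0,0],"fingers":1},{"xyz":[-0.024,0.069,0],"rotation":[0,0,0],"fingers":1},{"xyz":[-0.052,0.093,0],"rotation":[0,0,0],"fingers":1},{"xyz":[-0.087,0.106,0],"rotation":[0,0,0],"fingers":1},{"xyz":[-0.124,0.106,0],"rotation":[0,0,0],"fingers":1},{"xyz":[-0.159,0.094,0],"rotation":[0,0,0],"fingers":1},{"xyz":[-0.188,0.071,0],"rotation":[0,0,0],"fingers":1},{"xyz":[-0.206,0.039,0],"rotation":[0,0,0],"fingers":1},{"xyz":[-0.213,0.002,0],"rotation":[0,0,0],"fingers":1}]}}

```text
clock: 28.95
position: [0.5043, -0.2201, 0.1227]
ee_rot: [3.135, -0.006, 1.268]
contact_force: [10.2, 10.4, -1.6]
finger_gap: 0.0273
finger_force: 35.0
```

```bash
python3 ck.py; python3 - <<'E'
from h import *
t=cams.camera("top");cv2.imwrite("pics/top2.png",t[:,:,::-1]);s=cams.camera("scene");cv2.imwrite("pics/s6.png",cv2.resize(s[170:350,180:420,::-1],(800,600)))
E
```

```text
t 28.95 [ 0.5043 -0.2201  0.1227] r 0.07842161738577476 ang -104.41561027072665 gap 0.027344979203134716 34.98650372028351 [10.1764 10.4064 -1.59  ] [ 3.1346 -0.006   1.2681]
```

View pics/s6.png

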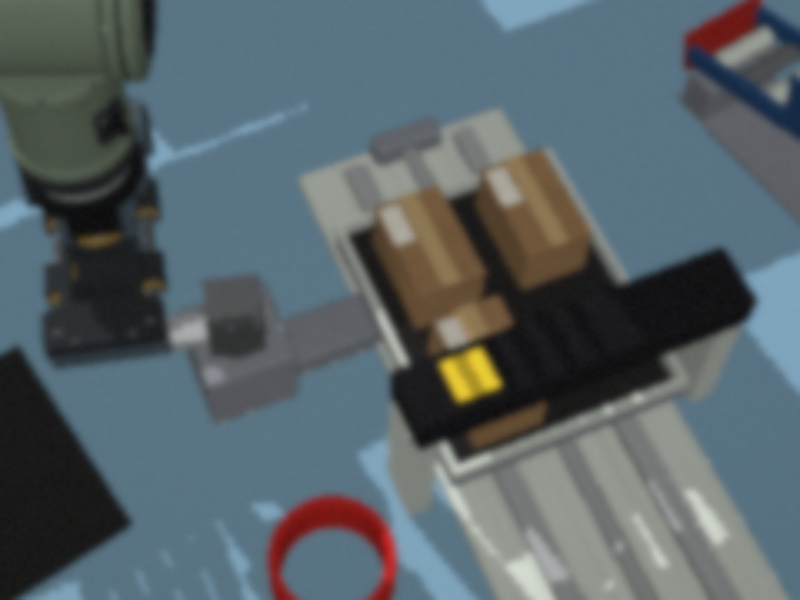

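The crank is fully seated, and after one turn the tray is moving under the bridge with its cartons flat. Three more turns.

Emit:
{"op": "send_rows", "data": {"motion": [{"xyz":[0.002,-0.018,0],"rotation":[0,0,0],"fingers":1},{"xyz":[0.006,-0.037,0],"rotation":[0,0,0],"fingers":1},{"xyz":[0.024,-0.069,0],"rotation":[0,0,0],"fingers":1},{"xyz":[0.052,-0.093,0],"rotation":[0,0,0],"fingers":1},{"xyz":[0.087,-0.106,0],"rotation":[0,0,0],"fingers":1},{"xyz":[0.124,-0.106,0],"rotation":[0,0,0],"fingers":1},{"xyz":[0.159,-0.094,0],"rotation":[0,0,0],"fingers":1},{"xyz":[0.188,-0.071,0],"rotation":[0,0,0],"fingers":1},{"xyz":[0.206,-0.039,0],"rotation":[0,0,0],"fingers":1},{"xyz":[0.213,-0.002,0],"rotation":[0,0,0],"fingers":1}]}}

```text
clock: 30.05
position: [0.5448, -0.0629, 0.123]
ee_rot: [-3.133, -0.006, 1.271]
contact_force: [-7.1, 6.8, 8.4]
finger_gap: 0.0274
finger_force: 35.0
```

Emit:
{"op": "send_rows", "data": {"motion": [{"xyz":[-0.002,0.018,0],"rotation":[0,0,0],"fingers":1},{"xyz":[-0.006,0.037,0],"rotation":[0,0,0],"fingers":1},{"xyz":[-0.024,0.069,0],"rotation":[0,0,0],"fingers":1},{"xyz":[-0.052,0.093,0],"rotation":[0,0,0],"fingers":1},{"xyz":[-0.087,0.106,0],"rotation":[0,0,0],"fingers":1},{"xyz":[-0.124,0.106,0],"rotation":[0,0,0],"fingers":1},{"xyz":[-0.159,0.094,0],"rotation":[0,0,0],"fingers":1},{"xyz":[-0.188,0.071,0],"rotation":[0,0,0],"fingers":1},{"xyz":[-0.206,0.039,0],"rotation":[0,0,0],"fingers":1},{"xyz":[-0.213,0.002,0],"rotation":[0,0,0],"fingers":1}]}}

```text
clock: 31.05
position: [0.5043, -0.2201, 0.1228]
ee_rot: [3.134, -0.006, 1.268]
contact_force: [10.6, 10.3, -2.5]
finger_gap: 0.0274
finger_force: 35.0
```

```bash
python3 ck.py
```

```text
t 31.05 [ 0.5043 -0.2201  0.1228] r 0.0784365797879058 ang -104.37780212993975 gap 0.027350544325912506 34.99051630496979 [10.6172 10.3405 -2.5304] [ 3.1344 -0.006   1.2681]
```

Repeatable. Two more turns.

Emit:
{"op": "send_rows", "data": {"motion": [{"xyz":[0.002,-0.018,0],"rotation":[0,0,0],"fingers":1},{"xyz":[0.006,-0.037,0],"rotation":[0,0,0],"fingers":1},{"xyz":[0.024,-0.069,0],"rotation":[0,0,0],"fingers":1},{"xyz":[0.052,-0.093,0],"rotation":[0,0,0],"fingers":1},{"xyz":[0.087,-0.106,0],"rotation":[0,0,0],"fingers":1},{"xyz":[0.124,-0.106,0],"rotation":[0,0,0],"fingers":1},{"xyz":[0.159,-0.094,0],"rotation":[0,0,0],"fingers":1},{"xyz":[0.188,-0.071,0],"rotation":[0,0,0],"fingers":1},{"xyz":[0.206,-0.039,0],"rotation":[0,0,0],"fingers":1},{"xyz":[0.213,-0.002,0],"rotation":[0,0,0],"fingers":1}]}}

```text
clock: 32.05
position: [0.5447, -0.0632, 0.123]
ee_rot: [-3.133, -0.006, 1.271]
contact_force: [-6.0, 5.5, 7.7]
finger_gap: 0.0273
finger_force: 35.0
```

Emit:
{"op": "send_rows", "data": {"motion": [{"xyz":[-0.002,0.018,0],"rotation":[0,0,0],"fingers":1},{"xyz":[-0.006,0.037,0],"rotation":[0,0,0],"fingers":1},{"xyz":[-0.024,0.069,0],"rotation":[0,0,0],"fingers":1},{"xyz":[-0.052,0.093,0],"rotation":[0,0,0],"fingers":1},{"xyz":[-0.087,0.106,0],"rotation":[0,0,0],"fingers":1},{"xyz":[-0.124,0.106,0],"rotation":[0,0,0],"fingers":1},{"xyz":[-0.159,0.094,0],"rotation":[0,0,0],"fingers":1},{"xyz":[-0.188,0.071,0],"rotation":[0,0,0],"fingers":1},{"xyz":[-0.206,0.039,0],"rotation":[0,0,0],"fingers":1},{"xyz":[-0.213,0.002,0],"rotation":[0,0,0],"fingers":1}]}}

```text
clock: 33.05
position: [0.5043, -0.2202, 0.1227]
ee_rot: [3.134, -0.006, 1.268]
contact_force: [10.9, 9.3, -2.0]
finger_gap: 0.0275
finger_force: 35.0
```

Emit:
{"op": "send_rows", "data": {"motion": [{"xyz":[0.002,-0.018,0],"rotation":[0,0,0],"fingers":1},{"xyz":[0.006,-0.037,0],"rotation":[0,0,0],"fingers":1},{"xyz":[0.024,-0.069,0],"rotation":[0,0,0],"fingers":1},{"xyz":[0.052,-0.093,0],"rotation":[0,0,0],"fingers":1},{"xyz":[0.087,-0.106,0],"rotation":[0,0,0],"fingers":1},{"xyz":[0.124,-0.106,0],"rotation":[0,0,0],"fingers":1},{"xyz":[0.159,-0.094,0],"rotation":[0,0,0],"fingers":1},{"xyz":[0.188,-0.071,0],"rotation":[0,0,0],"fingers":1},{"xyz":[0.206,-0.039,0],"rotation":[0,0,0],"fingers":1},{"xyz":[0.213,-0.002,0],"rotation":[0,0,0],"fingers":1}]}}

```text
clock: 34.05
position: [0.5447, -0.0634, 0.1229]
ee_rot: [-3.133, -0.005, 1.271]
contact_force: [-5.5, 5.8, 7.3]
finger_gap: 0.0275
finger_force: 35.0
```

Emit:
{"op": "send_rows", "data": {"motion": [{"xyz":[-0.002,0.018,0],"rotation":[0,0,0],"fingers":1},{"xyz":[-0.006,0.037,0],"rotation":[0,0,0],"fingers":1},{"xyz":[-0.024,0.069,0],"rotation":[0,0,0],"fingers":1},{"xyz":[-0.052,0.093,0],"rotation":[0,0,0],"fingers":1},{"xyz":[-0.087,0.106,0],"rotation":[0,0,0],"fingers":1},{"xyz":[-0.124,0.106,0],"rotation":[0,0,0],"fingers":1},{"xyz":[-0.159,0.094,0],"rotation":[0,0,0],"fingers":1},{"xyz":[-0.188,0.071,0],"rotation":[0,0,0],"fingers":1},{"xyz":[-0.206,0.039,0],"rotation":[0,0,0],"fingers":1},{"xyz":[-0.213,0.002,0],"rotation":[0,0,0],"fingers":1}]}}

```text
clock: 35.05
position: [0.5043, -0.2204, 0.1228]
ee_rot: [3.134, -0.005, 1.268]
contact_force: [9.4, 9.1, -1.4]
finger_gap: 0.0274
finger_force: 35.0
```

```bash
python3 ck.py; python3 - <<'E'
from h import *
t=cams.camera("top");cv2.imwrite("pics/top3.png",t[:,:,::-1])
h=cv2.cvtColor(t,cv2.COLOR_RGB2HSV);mt=cams.camera_model("top")
h0=cv2.cvtColor(cv2.imread("pics/top1.png"),cv2.COLOR_BGR2HSV)
# dark far edge of tray floor, and red far-stop marker
print("dark cols 226: rows",[int(y) for y in np.nonzero((h[:130,232:240,2]<75).all(1))[0]][:60:6],"cartons rows",[int(y) for y in np.nonzero(((h[:130,255:285,0]>8)&(h[:130,255:285,0]<22)&(h[:130,255:285,1]>80)).sum(1)>8)[0]][::6])
E
```

```text
t 35.05 [ 0.5043 -0.2204  0.1228] r 0.07869451307550403 ang -104.31058174512435 gap 0.027436245163688464 34.997549057006836 [ 9.4258  9.0932 -1.4417] [ 3.1342 -0.0055  1.2683]
dark cols 226: rows [46, 52, 58, 64, 70, 76, 106, 112, 118] cartons rows [41, 47, 53, 59, 65, 71, 82, 88, 94, 100]
```

Four turns are done. Wind the last part in smaller steps and watch the force for the stop.

Emit:
{"op": "send_rows", "data": {"motion": [{"xyz":[0.002,-0.018,0],"rotation":[0,0,0],"fingers":1},{"xyz":[0.006,-0.037,0],"rotation":[0,0,0],"fingers":1},{"xyz":[0.024,-0.069,0],"rotation":[0,0,0],"fingers":1},{"xyz":[0.052,-0.093,0],"rotation":[0,0,0],"fingers":1},{"xyz":[0.087,-0.106,0],"rotation":[0,0,0],"fingers":1},{"xyz":[0.124,-0.106,0],"rotation":[0,0,0],"fingers":1},{"xyz":[0.124,-0.106,0],"rotation":[0,0,0],"fingers":1}]}}

```text
clock: 35.8
position: [0.4526, -0.1073, 0.1231]
ee_rot: [-3.141, 0.0, 1.275]
contact_force: [-4.8, 1.2, 9.4]
finger_gap: 0.0274
finger_force: 35.0
```

Emit:
{"op": "send_rows", "data": {"motion": [{"xyz":[0.018,0.005,0],"rotation":[0,0,0],"fingers":1},{"xyz":[0.035,0.012,0],"rotation":[0,0,0],"fingers":1},{"xyz":[0.035,0.012,0],"rotation":[0,0,0],"fingers":1}]}}

```text
clock: 36.1
position: [0.468, -0.0854, 0.123]
ee_rot: [-3.138, 0.0, 1.273]
contact_force: [-6.0, 0.9, 10.4]
finger_gap: 0.0277
finger_force: 35.0
```

```bash
python3 ck.py
```

```text
t 36.1 [ 0.468  -0.0854  0.123 ] r 0.0810259449156972 ang 133.55355704454897 gap 0.027666750931167845 35.0307834148407 [-6.0223  0.8624 10.4261] [-3.1381  0.0004  1.273 ]
```

Emit:
{"op": "send_rows", "data": {"motion": [{"xyz":[0.016,0.01,0],"rotation":[0,0,0],"fingers":1},{"xyz":[0.029,0.023,0],"rotation":[0,0,0],"fingers":1},{"xyz":[0.029,0.023,0],"rotation":[0,0,0],"fingers":1}]}}

```text
clock: 36.4
position: [0.491, -0.0691, 0.123]
ee_rot: [-3.137, -0.001, 1.272]
contact_force: [-6.0, 4.9, 10.9]
finger_gap: 0.0274
finger_force: 35.0
```

```bash
python3 ck.py
```

```text
t 36.4 [ 0.491  -0.0691  0.123 ] r 0.08185368806555188 ang 113.60977764054344 gap 0.027428724315805682 35.017459988594055 [-5.9681  4.9062 10.9446] [-3.1373 -0.0012  1.272 ]
```

Emit:
{"op": "send_rows", "data": {"motion": [{"xyz":[0.01,0.015,0],"rotation":[0,0,0],"fingers":1},{"xyz":[0.018,0.032,0],"rotation":[0,0,0],"fingers":1},{"xyz":[0.018,0.032,0],"rotation":[0,0,0],"fingers":1}]}}

```text
clock: 36.7
position: [0.5184, -0.062, 0.1231]
ee_rot: [-3.137, -0.004, 1.271]
contact_force: [-4.3, 8.7, 10.6]
finger_gap: 0.0273
finger_force: 35.0
```

```bash
python3 ck.py
```

```text
t 36.7 [ 0.5184 -0.062   0.1231] r 0.08227551535962098 ang 93.72947890349813 gap 0.027256984130355582 35.004111528396606 [-4.3453  8.7188 10.6469] [-3.1372 -0.0044  1.2706]
```

Emit:
{"op": "send_rows", "data": {"motion": [{"xyz":[0.005,0.019,0],"rotation":[0,0,0],"fingers":1},{"xyz":[0.007,0.037,0],"rotation":[0,0,0],"fingers":1},{"xyz":[0.007,0.037,0],"rotation":[0,0,0],"fingers":1}]}}

```text
clock: 37.0
position: [0.5478, -0.0651, 0.1233]
ee_rot: [-3.14, -0.006, 1.27]
contact_force: [-1.0, 9.2, 9.8]
finger_gap: 0.0274
finger_force: 35.0
```

```bash
python3 ck.py
```

```text
t 37.0 [ 0.5478 -0.0651  0.1233] r 0.08255402966500783 ang 73.08265066207652 gap 0.027432923987526787 35.00530242919922 [-1.0174  9.1627  9.7772] [-3.1397 -0.0056  1.2703]
```

Emit:
{"op": "send_rows", "data": {"motion": [{"xyz":[-0.002,0.018,0],"rotation":[0,0,0],"fingers":1},{"xyz":[-0.006,0.037,0],"rotation":[0,0,0],"fingers":1},{"xyz":[-0.006,0.037,0],"rotation":[0,0,0],"fingers":1}]}}

```text
clock: 37.3
position: [0.5737, -0.0784, 0.1233]
ee_rot: [-3.142, -0.005, 1.27]
contact_force: [2.3, 7.2, 9.0]
finger_gap: 0.0276
finger_force: 35.0
```

```bash
python3 ck.py
```

```text
t 37.3 [ 0.5737 -0.0784  0.1233] r 0.082547975421271 ang 52.78742229352701 gap 0.027611487584165147 35.01492619514465 [2.2733 7.1973 8.9993] [-3.1416 -0.0051  1.2703]
```

Emit:
{"op": "send_rows", "data": {"motion": [{"xyz":[-0.008,0.017,0],"rotation":[0,0,0],"fingers":1},{"xyz":[-0.018,0.032,0],"rotation":[0,0,0],"fingers":1},{"xyz":[-0.018,0.032,0],"rotation":[0,0,0],"fingers":1}]}}

```text
clock: 37.6
position: [0.5922, -0.0984, 0.1233]
ee_rot: [-3.141, -0.005, 1.27]
contact_force: [0.8, 6.3, 8.1]
finger_gap: 0.0279
finger_force: 35.0
```

```bash
python3 ck.py; python3 - <<'E'
from h import *
t=cams.camera("top");cv2.imwrite("pics/top4.png",t[:,:,::-1])
E
```

```text
t 37.6 [ 0.5922 -0.0984  0.1233] r 0.08228710060372038 ang 33.73843464283888 gap 0.027880807900249244 35.031023025512695 [0.8276 6.336  8.0789] [-3.1408 -0.0054  1.2698]
```

Emit:
{"op": "send_rows", "data": {"motion": [{"xyz":[-0.013,0.013,0],"rotation":[0,0,0],"fingers":1},{"xyz":[-0.013,0.013,0],"rotation":[0,0,0],"fingers":1},{"xyz":[-0.013,0.013,0],"rotation":[0,0,0],"fingers":1}]}}

```text
clock: 37.95
position: [0.5952, -0.1045, 0.1232]
ee_rot: [-3.131, -0.014, 1.268]
contact_force: [-5.0, 21.6, 12.4]
finger_gap: 0.0275
finger_force: 35.1
```

```bash
python3 ck.py; python3 - <<'E'
from h import *
t=cams.camera("top");cv2.imwrite("pics/top5.png",t[:,:,::-1])
s=cams.camera("scene");cv2.imwrite("pics/s7.png",cv2.resize(s[180:420,200:460,::-1],(650,600),interpolation=cv2.INTER_CUBIC))
mt=cams.camera_model("top");u=np.array([np.cos(-.054),np.sin(-.054),0]);v=np.array([-u[1],u[0],0])
for f in("top3","top4","top5"):
    h=cv2.cvtColor(cv2.imread(f"pics/{f}.png"),cv2.COLOR_BGR2HSV)
    d=h[30:100,228:236,2]<75;r=30+np.nonzero(d.all(1))[0].min();P=onz(mt,[[232,r]],.046)[0];print(f,"floor far edge row",r,"travel of far edge from tray start ctr",((P-[.518,.057,.046])@u)-.107)
E
```

```text
t 37.95 [ 0.5952 -0.1045  0.1232] r 0.08162500712084816 ang 29.015097854883408 gap 0.027480603511027702 35.06385415792465 [-4.9802 21.5575 12.4301] [-3.131  -0.0135  1.2685]
top3 floor far edge row 45 travel of far edge from tray start ctr 0.25452183928483085
top4 floor far edge row 32 travel of far edge from tray start ctr 0.28946775847149075
top5 floor far edge row 31 travel of far edge from tray start ctr 0.2921614821301548
```

View pics/s7.png

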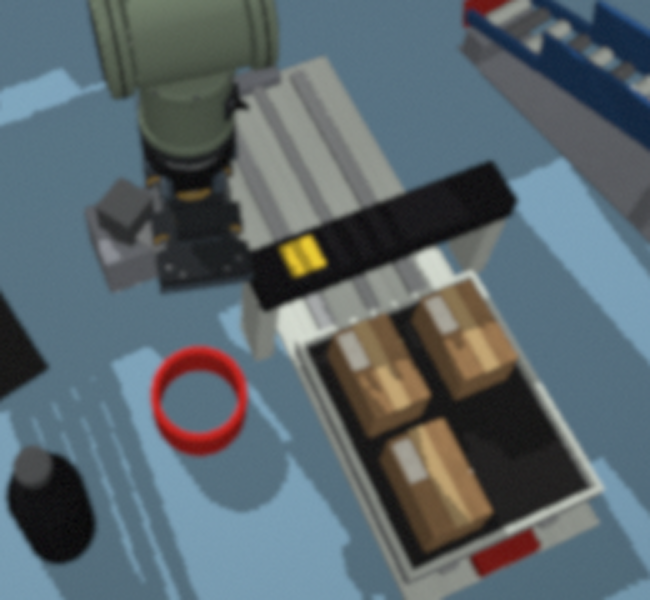

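The force rose to 22 N and the tray is against the red end marker, with its cartons flat and clear of the bridge. The far stop is reached. Release the grip, rise, and look at the crank.

Emit:
{"op": "send_rows", "data": {"motion": [{"xyz":[0,0,0],"rotation":[0,0,0],"fingers":1},{"xyz":[0,0,0],"rotation":[0,0,0],"fingers":1},{"xyz":[0.004,-0.004,0],"rotation":[0,0,0],"fingers":1},{"xyz":[0.005,-0.005,0],"rotation":[0,0,0],"fingers":-0.3},{"xyz":[0.005,-0.005,0],"rotation":[0,0,0],"fingers":-0.3},{"xyz":[0.005,-0.005,0],"rotation":[0,0,0],"fingers":-0.3},{"xyz":[0.005,-0.005,0],"rotation":[0,0,0],"fingers":-0.3},{"xyz":[0.005,-0.005,-0.06],"rotation":[0,0,0],"fingers":-0.3},{"xyz":[0.005,-0.005,-0.12],"rotation":[0,0,0],"fingers":-1},{"xyz":[0.005,-0.005,-0.18],"rotation":[0,0,0],"fingers":-1}]}}

```text
clock: 39.05
position: [0.5949, -0.1083, 0.258]
ee_rot: [-3.14, -0.001, 1.27]
contact_force: [0.5, -0.5, 0.2]
finger_gap: 0.0722
finger_force: 0.0
```

```bash
python3 - <<'E'
from h import *
p,r=tcp();print(p);plan([.5238,-.235,.29],toolR(1.271))
E
```

```text
[ 0.5948819  -0.10833951  0.25799669]
xyz [-0.1893, -0.0407, -0.0427] rot [-0.0003, -0.0001, -0.0001] rows>=3.0
```

Emit:
{"op": "send_rows", "data": {"motion": [{"xyz":[-0.189,-0.04,-0.042],"rotation":[0,0,0],"fingers":-1},{"xyz":[-0.189,-0.04,-0.042],"rotation":[0,0,0],"fingers":-1},{"xyz":[-0.189,-0.04,-0.042],"rotation":[0,0,0],"fingers":-1},{"xyz":[-0.189,-0.04,-0.042],"rotation":[0,0,0],"fingers":-1},{"xyz":[-0.189,-0.04,-0.042],"rotation":[0,0,0],"fingers":-1},{"xyz":[-0.189,-0.04,-0.042],"rotation":[0,0,0],"fingers":-1},{"xyz":[-0.189,-0.04,-0.042],"rotation":[0,0,0],"fingers":-1}]}}

```text
clock: 39.75
position: [0.525, -0.2333, 0.2876]
ee_rot: [-3.139, -0.001, 1.273]
contact_force: [0.6, 0.7, -0.1]
finger_gap: 0.0913
finger_force: 0.0
```

```bash
python3 - <<'E'
from h import *
import pickle
print(tcp()[0]);w=cams.camera_model("wrist");im=cams.camera("wrist")[:,:,::-1];cv2.imwrite("pics/w7.png",im);pickle.dump(w,open("w7.pkl","wb"))
E
```

```text
[ 0.52501552 -0.23334119  0.28760858]
```

View pics/w7.png

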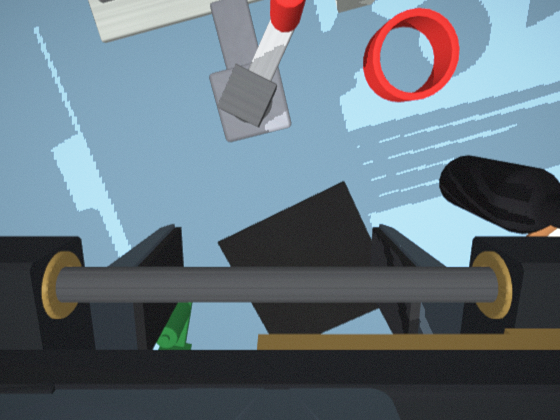

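The crank is still on the shaft, with its hub top at (248,94) and its arm running up to the grip at (287,10). Measure its yaw.

```bash
python3 - <<'E'
from h import *
import pickle
np.set_printoptions(precision=4,suppress=True)
w=pickle.load(open("w7.pkl","rb"));im=cv2.imread("pics/w7.png");h=cv2.cvtColor(im,cv2.COLOR_BGR2HSV)
m=((h[...,2]<108)&(h[...,2]>60)&(h[...,1]<40)).astype(np.uint8);z=np.zeros_like(m);z[58:135,212:285]=m[58:135,212:285];z=cv2.morphologyEx(z,cv2.MORPH_OPEN,np.ones((5,5)))
ct=max(cv2.findContours(z,0,2)[0],key=cv2.contourArea);r=cv2.minAreaRect(ct);print(r,cv2.contourArea(ct));bx=cv2.boxPoints(r)
P=onz(w,bx,.118);e=P-np.roll(P,1,0);print(P.mean(0),np.linalg.norm(e,axis=1),np.degrees(np.arctan2(e[:,1],e[:,0]))%90)
# arm centreline (white) at z .086
a=((h[...,2]>190)&(h[...,1]<40)).astype(np.uint8);for_=None
z=np.zeros_like(a);z[26:70,250:295]=a[26:70,250:295]
ct=max(cv2.findContours(z,0,2)[0],key=cv2.contourArea);bx=cv2.boxPoints(cv2.minAreaRect(ct));P=onz(w,bx,.086);e=P-np.roll(P,1,0);print(np.linalg.norm(e,axis=1),np.degrees(np.arctan2(e[:,1],e[:,0])))
t=cams.camera("top");ht=cv2.cvtColor(t,cv2.COLOR_RGB2HSV);red=((ht[...,0]<8)|(ht[...,0]>172))&(ht[...,1]>150)&(ht[...,2]>90)
k,l,st,c=cv2.connectedComponentsWithStats(red.astype(np.uint8));mt=cams.camera_model("top")
for i in range(1,k):
    if st[i,4]>40: print("top red",c[i],onz(mt,[c[i]],.13))
E
```

```text
Traceback (most recent call last):
ValueError: max() iterable argument is empty
```

```bash
python3 - <<'E'
from h import *
import pickle
np.set_printoptions(precision=4,suppress=True)
w=pickle.load(open("w7.pkl","rb"));im=cv2.imread("pics/w7.png");h=cv2.cvtColor(im,cv2.COLOR_BGR2HSV)
print(h[95,212:290:6].tolist())
def fit(m,z,k,name):
    m=cv2.morphologyEx(m.astype(np.uint8),cv2.MORPH_OPEN,np.ones((k,k)));ct=cv2.findContours(m,0,2)[0]
    if not ct: print(name,"none");return
    ct=max(ct,key=cv2.contourArea);bx=cv2.boxPoints(cv2.minAreaRect(ct));P=onz(w,bx,z);e=P-np.roll(P,1,0);print(name,bx.round(0).tolist(),P.mean(0),np.linalg.norm(e,axis=1),np.degrees(np.arctan2(e[:,1],e[:,0])))
def win(m,y0,y1,x0,x1):
    z=np.zeros_like(m);z[y0:y1,x0:x1]=m[y0:y1,x0:x1];return z
v=h[...,2]
fit(win((v<125)&(v>60),58,135,212,285),.118,5,"hub")
fit(win((v>185)&(h[...,1]<50),26,76,245,300),.086,3,"arm")
t=cams.camera("top");ht=cv2.cvtColor(t,cv2.COLOR_RGB2HSV);red=((ht[...,0]<8)|(ht[...,0]>172))&(ht[...,1]>150)&(ht[...,2]>90)
k,l,st,c=cv2.connectedComponentsWithStats(red.astype(np.uint8));mt=cams.camera_model("top")
for i in range(1,k):
    if st[i,4]>40: print("top red",c[i],onz(mt,[c[i]],.13))
E
```

```text
[[102, 79, 196], [114, 24, 160], [103, 14, 127], [110, 12, 124], [114, 10, 124], [99, 14, 125], [126, 10, 128], [105, 16, 126], [105, 16, 127], [102, 10, 124], [120, 9, 59], [113, 20, 163], [105, 32, 128]]
hub none
arm [[247.0, 68.0], [269.0, 22.0], [291.0, 33.0], [269.0, 78.0]] [ 0.555  -0.1077  0.086 ] [0.023  0.0449 0.0224 0.0451] [ 138.2402   44.8859  -41.0514 -134.3263]
top red [327.5246 112.7545] [[ 0.6754 -0.1394  0.13  ]]
top red [304.7563 153.3445] [[ 0.5774 -0.0829  0.13  ]]
top red [132.2167 216.8   ] [[0.4307 0.3294 0.13  ]]
```

```bash
python3 - <<'E'
from h import *
import pickle
np.set_printoptions(precision=4,suppress=True)
w=pickle.load(open("w7.pkl","rb"));h=cv2.cvtColor(cv2.imread("pics/w7.png"),cv2.COLOR_BGR2HSV)
v=h[...,2];m=((v<137)&(v>112)&(h[...,1]<30));z=np.zeros_like(m);z[60:130,216:282]=m[60:130,216:282];z=cv2.morphologyEx(z.astype(np.uint8),cv2.MORPH_OPEN,np.ones((7,7)))
ct=max(cv2.findContours(z,0,2)[0],key=cv2.contourArea);bx=cv2.boxPoints(cv2.minAreaRect(ct));P=onz(w,bx,.118);e=P-np.roll(P,1,0);print("hub",bx.round(1).tolist(),P.mean(0),np.linalg.norm(e,axis=1),np.degrees(np.arctan2(e[:,1],e[:,0]))%90)
now=cams.camera("top")[:,:,::-1];cv2.imwrite("pics/top6.png",now)
mt=cams.camera_model("top");u=np.array([np.cos(-.054),np.sin(-.054)])
def far(f,y0,y1):
    g=cv2.cvtColor(cv2.imread(f),cv2.COLOR_BGR2GRAY).astype(float);out=[]
    for c in range(226,246,2):
        col=g[y0:y1,c];k=np.argmin(np.diff(col));a=col[max(0,k-2):k+4];lo,hi=a.min(),a.max();th=(lo+hi)/2
        i=max(0,k-2)+np.nonzero(a<th)[0].min();r=y0+i-(th-col[i])/(col[i-1]-col[i]);out.append(onz(mt,[[c,r]],.046)[0])
    o=np.array(out);return np.median(o[:,:2]@u),np.ptp(o[:,:2]@u)
a=far("pics/top0.png",132,155);print("start",a)
for f in("top5","top6"): b=far(f"pics/{f}.png",20,45);print(f,b,"travel",b[0]-a[0])
cv2.imwrite("pics/m7.png",np.hstack([cv2.resize(cv2.imread("pics/top6.png")[10:210,190:390],(400,400),interpolation=cv2.INTER_CUBIC),cv2.resize(cv2.imread("pics/top5.png")[10:210,190:390],(400,400),interpolation=cv2.INTER_CUBIC)]))
E
```

```text
hub [[215.10000610351562, 107.0], [235.1999969482422, 63.099998474121094], [276.70001220703125, 82.19999694824219], [256.6000061035156, 126.0]] [ 0.5241 -0.1419  0.118 ] [0.04   0.0409 0.039  0.0413] [48.7656 45.7607 49.4415 47.2366]
start (np.float64(0.6223457696411372), np.float64(0.0019339242548975788))
top5 (np.float64(0.9185001896181988), np.float64(0.0007392262160156315)) travel 0.2961544199770616
top6 (np.float64(0.9221923775095924), np.float64(0.005977793112981411)) travel 0.2998466078684552
```

View pics/m7.png

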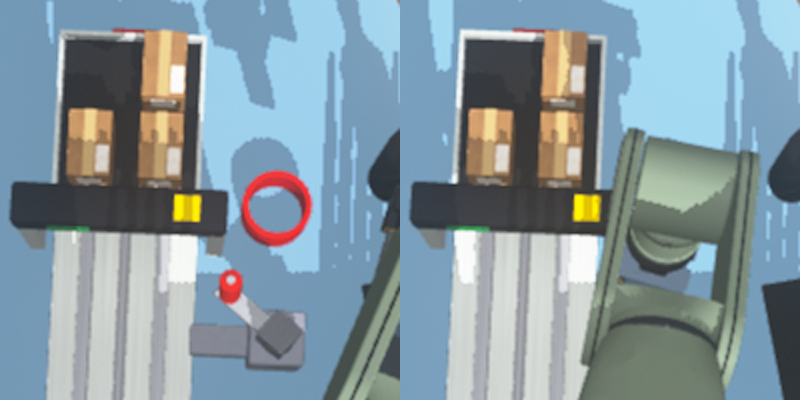

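The tray is the same in both pictures, past the bridge and at its red stop, and it travelled 0.296 m from a start of about 3 mm. The grip had slid along the pads at the stop. The crank yaw is 48°. Next: pull it off by the hub.

```bash
python3 - <<'E'
from h import *
np.set_printoptions(precision=4,suppress=True)
mt=cams.camera_model("top");print("flask base",onz(mt,[[383,106]],0))
T=toolR(.834);P=np.array([.5241,-.1419,.20]);plan(P,T);plan([.5241,-.1419,.084],T,(P,T))
E
```

```text
flask base [[ 0.7276 -0.3027  0.    ]]
xyz [0.1163, -0.0367, 0.1173] rot [-0.0004, -0.0001, 0.0698] rows>=2.9
xyz [0.0, 0.0, 0.1547] rot [0.0, 0.0, 0.0] rows>=2.3
```

Emit:
{"op": "send_rows", "data": {"motion": [{"xyz":[0.116,-0.036,0],"rotation":[0,0,0.07],"fingers":-1},{"xyz":[0.116,-0.036,0.02],"rotation":[0,0,0.07],"fingers":-1},{"xyz":[0.116,-0.036,0.117],"rotation":[0,0,0.07],"fingers":-1},{"xyz":[0.116,-0.036,0.117],"rotation":[0,0,0.07],"fingers":-1},{"xyz":[0.116,-0.036,0.117],"rotation":[0,0,0.07],"fingers":-1},{"xyz":[0.116,-0.036,0.117],"rotation":[0,0,0.07],"fingers":-1},{"xyz":[0.116,-0.036,0.117],"rotation":[0,0,0.07],"fingers":-1}]}}

```text
clock: 40.6
position: [0.5257, -0.1436, 0.2025]
ee_rot: [3.14, -0.002, 0.832]
contact_force: [0.2, -0.8, 0.1]
finger_gap: 0.091
finger_force: 0.0
```

```bash
python3 - <<'E'
from h import *
print(tcp()[0]);plan([.5241,-.1419,.084],toolR(.834))
E
```

```text
[ 0.52566738 -0.14362757  0.20247291]
xyz [0.0, -0.0034, 0.158] rot [0.0003, -0.0003, -0.0004] rows>=2.4
```

Emit:
{"op": "send_rows", "data": {"motion": [{"xyz":[0,-0.003,0.05],"rotation":[0,0,0],"fingers":-1},{"xyz":[0,-0.003,0.1],"rotation":[0,0,0],"fingers":-1},{"xyz":[0,-0.003,0.14],"rotation":[0,0,0],"fingers":-1},{"xyz":[0,-0.003,0.156],"rotation":[0,0,0],"fingers":-1},{"xyz":[0,-0.003,0.156],"rotation":[0,0,0],"fingers":-1},{"xyz":[0,-0.003,0.156],"rotation":[0,0,0],"fingers":1},{"xyz":[0,-0.003,0.156],"rotation":[0,0,0],"fingers":1},{"xyz":[0,-0.003,0.156],"rotation":[0,0,0],"fingers":1},{"xyz":[0,-0.003,0.156],"rotation":[0,0,0],"fingers":1},{"xyz":[0,-0.003,0.156],"rotation":[0,0,0],"fingers":1}], "squeeze": 50}}

```text
clock: 41.6
position: [0.5228, -0.1416, 0.0841]
ee_rot: [-3.141, -0.001, 0.831]
contact_force: [0.1, 0.1, 0.6]
finger_gap: 0.0541
finger_force: 0.0
```

Emit:
{"op": "send_rows", "data": {"motion": [{"xyz":[0,0,0],"rotation":[0,0,0],"fingers":1},{"xyz":[0,0,0],"rotation":[0,0,0],"fingers":1},{"xyz":[0,0,0],"rotation":[0,0,0],"fingers":1},{"xyz":[0,0,0],"rotation":[0,0,0],"fingers":1}]}}

```text
clock: 42.0
position: [0.5241, -0.1428, 0.0839]
ee_rot: [3.139, -0.001, 0.832]
contact_force: [3.8, -3.9, -3.1]
finger_gap: 0.0399
finger_force: 49.9
```

```bash
python3 ck.py
```

```text
t 42.0 [ 0.5241 -0.1428  0.0839] r 0.0013242328828768602 ang 78.68581077529127 gap 0.03990862715417709 49.94445327669382 [ 3.7624 -3.8511 -3.0638] [ 3.1391 -0.0007  0.8318]
```

Gripped. Lift it straight off, then work out the carry.

Emit:
{"op": "send_rows", "data": {"motion": [{"xyz":[0,0,-0.015],"rotation":[0,0,0],"fingers":1},{"xyz":[0,0,-0.035],"rotation":[0,0,0],"fingers":1},{"xyz":[0,0,-0.06],"rotation":[0,0,0],"fingers":1},{"xyz":[0,0,-0.09],"rotation":[0,0,0],"fingers":1},{"xyz":[0,0,-0.11],"rotation":[0,0,0],"fingers":1},{"xyz":[0,0,-0.11],"rotation":[0,0,0],"fingers":1}]}}

```text
clock: 42.6
position: [0.5232, -0.1417, 0.1674]
ee_rot: [3.141, -0.001, 0.831]
contact_force: [0.7, -0.1, -3.5]
finger_gap: 0.0399
finger_force: 49.9
```

```bash
python3 ck.py; python3 - <<'E'
from h import *
P=np.array([.4925,-.373,.11]);T=toolR(.165);plan([.4925,-.373,.16],T);plan([.4925,-.373,.0145],T,(np.array([.4925,-.373,.16]),T))
E
```

```text
t 42.6 [ 0.5232 -0.1417  0.1674] r 0.0024903640266167116 ang 104.74132866070283 gap 0.039882215865121494 49.94265239685774 [ 0.7035 -0.1472 -3.458 ] [ 3.1413 -0.0014  0.8314]
xyz [-0.2554, 0.1776, 0.0095] rot [-0.0, -0.0002, 0.1061] rows>=4.7
xyz [0.0, 0.0, 0.194] rot [0.0, 0.0, 0.0] rows>=2.9
```

Emit:
{"op": "send_rows", "data": {"motion": [{"xyz":[-0.05,0.035,0],"rotation":[0,0,0.02],"fingers":1},{"xyz":[-0.1,0.07,0],"rotation":[0,0,0.04],"fingers":1},{"xyz":[-0.15,0.105,0],"rotation":[0,0,0.06],"fingers":1},{"xyz":[-0.2,0.14,0.005],"rotation":[0,0,0.08],"fingers":1},{"xyz":[-0.255,0.177,0.01],"rotation":[0,0,0.106],"fingers":1},{"xyz":[-0.255,0.177,0.01],"rotation":[0,0,0.106],"fingers":1},{"xyz":[-0.255,0.177,0.01],"rotation":[0,0,0.106],"fingers":1},{"xyz":[-0.255,0.177,0.01],"rotation":[0,0,0.106],"fingers":1},{"xyz":[-0.255,0.177,0.01],"rotation":[0,0,0.106],"fingers":1}]}}

```text
clock: 43.5
position: [0.4918, -0.3709, 0.1579]
ee_rot: [-3.139, 0.002, 0.167]
contact_force: [1.0, 0.8, -3.9]
finger_gap: 0.0396
finger_force: 49.9
```

```bash
python3 ck.py; python3 - <<'E'
from h import *
plan([.4925,-.373,.0145],toolR(.165))
E
```

```text
t 43.5 [ 0.4918 -0.3709  0.1579] r 0.22902295857470967 ang -98.02104120140639 gap 0.03956833985595688 49.942701794207096 [ 0.9566  0.8141 -3.9145] [-3.139   0.0016  0.1674]
xyz [0.0007, 0.0034, 0.1911] rot [-0.0004, 0.0003, 0.0004] rows>=2.9
```

Emit:
{"op": "send_rows", "data": {"motion": [{"xyz":[0,0.003,0.05],"rotation":[0,0,0],"fingers":1},{"xyz":[0,0.003,0.1],"rotation":[0,0,0],"fingers":1},{"xyz":[0,0.003,0.145],"rotation":[0,0,0],"fingers":1},{"xyz":[0,0.003,0.17],"rotation":[0,0,0],"fingers":1},{"xyz":[0,0.003,0.182],"rotation":[0,0,0],"fingers":1},{"xyz":[0,0.003,0.191],"rotation":[0,0,0],"fingers":1},{"xyz":[0,0.003,0.191],"rotation":[0,0,0],"fingers":1},{"xyz":[0,0.003,0.191],"rotation":[0,0,0],"fingers":1}]}}

```text
clock: 44.3
position: [0.4931, -0.3748, 0.0163]
ee_rot: [3.141, -0.001, 0.166]
contact_force: [0.2, -0.9, -3.2]
finger_gap: 0.0401
finger_force: 50.0
```

```bash
python3 ck.py
```

```text
t 44.3 [ 0.4931 -0.3748  0.0163] r 0.2327624486699716 ang -97.57505512931061 gap 0.040145394937923684 49.99902471899986 [ 0.2491 -0.9462 -3.2472] [ 3.1408 -0.0012  0.1658]
```

Emit:
{"op": "send_rows", "data": {"motion": [{"xyz":[0,0,0.003],"rotation":[0,0,0],"fingers":1},{"xyz":[0,0,0.003],"rotation":[0,0,0],"fingers":1},{"xyz":[0,0,0.003],"rotation":[0,0,0],"fingers":-1},{"xyz":[0,0,0.003],"rotation":[0,0,0],"fingers":-1},{"xyz":[0,0,0.003],"rotation":[0,0,0],"fingers":-1},{"xyz":[0,0,0.003],"rotation":[0,0,0],"fingers":-1},{"xyz":[0,0,-0.05],"rotation":[0,0,0],"fingers":-1},{"xyz":[0,0,-0.11],"rotation":[0,0,0],"fingers":-1},{"xyz":[0,0,-0.17],"rotation":[0,0,0],"fingers":-1},{"xyz":[0,0,-0.25],"rotation":[0,0,0],"fingers":-1}]}}

```text
clock: 45.3
position: [0.4917, -0.3743, 0.1936]
ee_rot: [-3.139, 0.002, 0.165]
contact_force: [-0.0, -0.9, -0.4]
finger_gap: 0.0909
finger_force: 0.0
```

Emit:
{"op": "send_rows", "data": {"motion": [{"xyz":[-0.05,-0.06,-0.02],"rotation":[0,0,0],"fingers":-1},{"xyz":[-0.1,-0.12,-0.04],"rotation":[0,0,0],"fingers":-1},{"xyz":[-0.15,-0.18,-0.05],"rotation":[0,0,0],"fingers":-1},{"xyz":[-0.15,-0.24,-0.05],"rotation":[0,0,0],"fingers":-1},{"xyz":[-0.15,-0.3,-0.05],"rotation":[0,0,0],"fingers":-1},{"xyz":[-0.15,-0.36,-0.05],"rotation":[0,0,0],"fingers":-1},{"xyz":[-0.15,-0.36,-0.05],"rotation":[0,0,0],"fingers":-1},{"xyz":[-0.15,-0.36,-0.05],"rotation":[0,0,0],"fingers":-1}]}}

```text
clock: 46.1
position: [0.3367, -0.126, 0.2309]
ee_rot: [-3.141, -0.0, 0.168]
contact_force: [0.4, -1.0, -0.3]
finger_gap: 0.0912
finger_force: 0.0
```

```bash
python3 ck.py; python3 - <<'E'
from h import *
np.set_printoptions(precision=4,suppress=True)
t=cams.camera("top")[:,:,::-1];cv2.imwrite("pics/top8.png",t)
s=cams.camera("scene")[:,:,::-1]
cv2.imwrite("pics/m8.png",np.hstack([cv2.resize(t[10:250,190:470],(400,343),interpolation=cv2.INTER_CUBIC),cv2.resize(s[180:420,100:380],(400,343),interpolation=cv2.INTER_CUBIC)]))
mt,ms=cams.camera_model("top"),cams.camera_model("scene")
def red(im):
    h=cv2.cvtColor(np.ascontiguousarray(im),cv2.COLOR_BGR2HSV);m=((h[...,0]<8)|(h[...,0]>172))&(h[...,1]>150)&(h[...,2]>90)
    k,l,st,c=cv2.connectedComponentsWithStats(m.astype(np.uint8));return [c[i] for i in range(1,k) if st[i,4]>40]
a=[c for c in red(t) if 370<c[0]<460 and 140<c[1]<220];b=[c for c in red(s) if 110<c[0]<240 and 260<c[1]<370];print(a,b)
if a and b: print("grip",tri(mt,a[:1],ms,b[:1]))
g=lambda im:[c.round(1).tolist() for c in red(im)];print(g(t))
E
```

```text
t 46.1 [ 0.3367 -0.126   0.2309] r 0.18799671583719776 ang 174.47267556969942 gap 0.09120968817942071 0.0 [ 0.4094 -0.9527 -0.2899] [-3.1412 -0.0003  0.1684]
[array([413.2662, 159.5827])] [array([172.5838, 325.2   ])]
grip [[ 0.5722 -0.3629  0.0538]]
[[327.8, 113.0], [413.3, 159.6], [132.6, 216.7]]
```

View pics/m8.png

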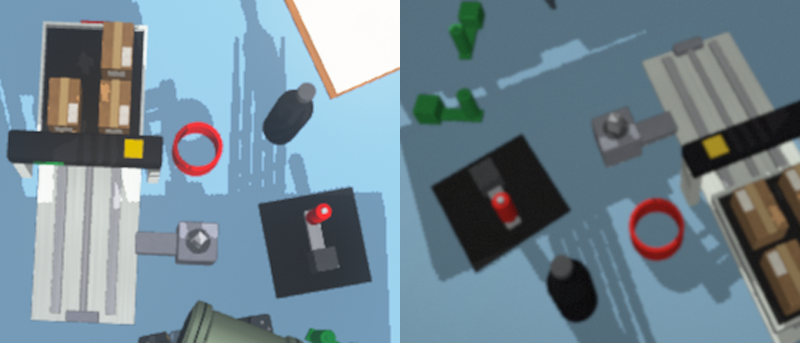

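The crank lies flat and wholly on the mat, with the grip at (0.572, -0.363). The tray is at its far stop with three flat cartons, and the tape roll and flask haven't moved. Handing in.

```bash
python3 -c "
from bench import bot
print(bot.sign_off())"
```

```text
the job is handed in; nothing more can be done
None
```

I handed the job in (no verdict came back): the three cartons are flat in the tray at the far stop, the crank is off the shaft and flat on its mat, and the tape roll and flask are where they started.

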